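Load the plate warmer for dinner

TASK

Get the dishes warming for dinner: first clear the wooden coasters off the warming plate and stack them in one neat, square pile on the wooden serving tray, then stack all the small rectangular dishes from the draining board in one neat pile, edges flush and long sides together, in the middle of the plate's black glass. Only when both piles stand, turn the thermostat knob clockwise as far as it goes. Leave the other things on the worktop where they are; both piles must still be neat at the end.

Things in the scene. Friction and masses are not known exactly. Their poses are not given: they have to be found in the camera images.
- dish1: small white porcelain dish, 96 mm long (x), 62 mm wide (y), 16 mm high, floor and low upright rim 5 mm thick, about 110 g. Its flat foot is as large as its rim: one sits on the rim of another and adds 16 mm. Starts flat, at any angle, on the steel draining board (4 mm above the worktop). Origin: centre of its underside; z up. Three or four such dishes are there (None = absent), all alike
- dish2: another dish like dish1
- dish3: another dish like dish1
- dish4: another dish like dish1
- coaster1: square brown wooden coaster, 64 x 64 mm, 8 mm thick, about 25 g, flat and solid. Starts on the black glass of the warming plate. Origin: centre of its underside; z up. Two or three coasters are there (None = absent); all are alike
- coaster2: another coaster like coaster1
- coaster3: another coaster like coaster1
- warmer: electric warming plate, fixed: steel case 210 mm deep (x), 360 mm wide (y), flat top 42 mm above the worktop, a black handle at each end (20 mm out). The top is black glass (204 x 268 mm) but for an aluminium panel with the knob at its right (-y) end. Origin: centre of its footprint at worktop level; x away from the robot, y left, turned a little from start to start
- glass_middle (a point): centre of the black glass of the warming plate, on its upper face (42 mm above the worktop); axes as the warmer's
- thermostat (a joint): angle of the thermostat knob in rad: 0 = lowest end stop (fully anticlockwise), 3.67 = highest end stop (fully clockwise, seen from above); it starts between 0.6 and 1.8 and stays where it is left (friction about 0.04 N m)
- thermostat_grip (a point): middle of the knob's black grip bar, on the knob's vertical axis, 37 mm above the panel: the height to grip. The bar is 42 mm long (the point's x), 14 mm thick (y), 32 mm high, its top 7 mm above this point; it stands on a round disc, 44 mm across, its top 14 mm above the panel. The point turns with the knob
- tray: light wooden serving tray, fixed, close to the warming plate on the robot's side of it: 160 mm deep (x), 220 mm wide (y), inner floor 6 mm above the worktop, rim 6 mm wide standing 6 mm above that floor. Origin: centre of its underside; axes as the warmer's, within a few degrees
- mug: white mug, 76 mm across, 85 mm high, handle at its side (+y), on the worktop by the tray's left; not part of the job. Origin: centre of its underside (as the thing stands)
- tumbler: clear drinking glass upside down at the left of the draining board, 68 mm across, 85 mm high; not part of the job. Origin: centre of its underside (as the thing stands)
- spoon: wooden spoon, 190 mm long, 20 mm high, lying near the robot's side of the draining board; not part of the job. Origin: middle of its length, at its underside
- mill: dark wooden pepper mill, 52 mm across, 130 mm high, right of the warming plate; not part of the job. Origin: centre of its underside (as the thing stands)
- tomato1: tomato, 72 mm across, 55 mm high, on the worktop at the right; not part of the job. Origin: centre of its underside (as the thing stands)
- tomato2: another tomato like tomato1; not part of the job. Origin: centre of its underside (as the thing stands)

How it is judged:
On the way, in this order (a step that is already met when the one before it is completed fails the run):
1. all the coasters lie in one square pile on the tray, the thermostat not yet turned up (x of coaster1 in the frame of tray between -0.06 and 0.06 m and y of coaster1 in the frame of tray between -0.09 and 0.09 m and z of each of coaster1, coaster2, coaster3 in the frame of tray below 0.03 m and angle between each of coaster1, coaster2, coaster3's own z axis and vertical below 0.06 rad and linear speed of each of coaster1, coaster2, coaster3 below 0.03 m/s and x of coaster2 in the frame of tray between -0.06 and 0.06 m and y of coaster2 in the frame of tray between -0.09 and 0.09 m and x of coaster3 in the frame of tray between -0.06 and 0.06 m and y of coaster3 in the frame of tray between -0.09 and 0.09 m and horizontal distance between coaster1 and coaster2 below 0.008 m and (angle between the x axis of coaster1 and the x axis of coaster2, either way round below 0.14 rad or angle between the x axis of coaster1 and the y axis of coaster2, either way round below 0.14 rad) and horizontal distance between each of coaster1, coaster2 and coaster3 below 0.008 m and (angle between the x axis of coaster1 and the x axis of coaster3, either way round below 0.14 rad or angle between the x axis of coaster1 and the y axis of coaster3, either way round below 0.14 rad) and (angle between the x axis of coaster2 and the x axis of coaster3, either way round below 0.14 rad or angle between the x axis of coaster2 and the y axis of coaster3, either way round below 0.14 rad) and value of joint thermostat below 2.2 rad), for 0.3 s.
2. all the dishes lie in one square pile in the middle of the glass, the thermostat not yet turned up (horizontal distance between each of dish1, dish2, dish3, dish4 and glass_middle below 0.03 m and z of dish1 in the frame of warmer between 0.035 and 0.097 m and angle between each of dish1, dish2, dish3, dish4's own z axis and vertical below 0.06 rad and linear speed of each of dish1, dish2, dish3, dish4 below 0.03 m/s and z of dish2 in the frame of warmer between 0.035 and 0.097 m and z of dish3 in the frame of warmer between 0.035 and 0.097 m and z of dish4 in the frame of warmer between 0.035 and 0.097 m and horizontal distance between dish1 and dish2 below 0.008 m and angle between the x axis of dish1 and the x axis of dish2, either way round below 0.14 rad and horizontal distance between each of dish1, dish2 and dish3 below 0.008 m and angle between the x axis of each of dish1, dish2 and the x axis of dish3, either way round below 0.14 rad and horizontal distance between each of dish1, dish2, dish3 and dish4 below 0.008 m and angle between the x axis of each of dish1, dish2, dish3 and the x axis of dish4, either way round below 0.14 rad and value of joint thermostat below 2.2 rad), for 0.3 s.
3. the thermostat is turned fully clockwise (value of joint thermostat above 3.55 rad), for 0.2 s.
At the end, for the whole second after the job is handed in: Coasters: one flat pile on the tray; dishes: one flat pile within 30 mm of the glass's middle; in each, centres within 8 mm of one another, edges parallel within 8 degrees; thermostat within 0.12 rad of its clockwise stop; all released and at rest (x of coaster1 in the frame of tray between -0.06 and 0.06 m and y of coaster1 in the frame of tray between -0.09 and 0.09 m and z of each of coaster1, coaster2, coaster3 in the frame of tray below 0.03 m and angle between each of coaster1, coaster2, coaster3, dish1, dish2, dish3, dish4's own z axis and vertical below 0.06 rad and linear speed of each of coaster1, coaster2, coaster3, dish1, dish2, dish3, dish4 below 0.03 m/s and x of coaster2 in the frame of tray between -0.06 and 0.06 m and y of coaster2 in the frame of tray between -0.09 and 0.09 m and x of coaster3 in the frame of tray between -0.06 and 0.06 m and y of coaster3 in the frame of tray between -0.09 and 0.09 m and horizontal distance between coaster1 and coaster2 below 0.008 m and (angle between the x axis of coaster1 and the x axis of coaster2, either way round below 0.14 rad or angle between the x axis of coaster1 and the y axis of coaster2, either way round below 0.14 rad) and horizontal distance between each of coaster1, coaster2 and coaster3 below 0.008 m and (angle between the x axis of coaster1 and the x axis of coaster3, either way round below 0.14 rad or angle between the x axis of coaster1 and the y axis of coaster3, either way round below 0.14 rad) and (angle between the x axis of coaster2 and the x axis of coaster3, either way round below 0.14 rad or angle between the x axis of coaster2 and the y axis of coaster3, either way round below 0.14 rad) and horizontal distance between each of dish1, dish2, dish3, dish4 and glass_middle below 0.03 m and z of dish1 in the frame of warmer between 0.035 and 0.097 m and z of dish2 in the frame of warmer between 0.035 and 0.097 m and z of dish3 in the frame of warmer between 0.035 and 0.097 m and z of dish4 in the frame of warmer between 0.035 and 0.097 m and horizontal distance between dish1 and dish2 below 0.008 m and angle between the x axis of dish1 and the x axis of dish2, either way round below 0.14 rad and horizontal distance between each of dish1, dish2 and dish3 below 0.008 m and angle between the x axis of each of dish1, dish2 and the x axis of dish3, either way round below 0.14 rad and horizontal distance between each of dish1, dish2, dish3 and dish4 below 0.008 m and angle between the x axis of each of dish1, dish2, dish3 and the x axis of dish4, either way round below 0.14 rad and value of joint thermostat above 3.55 rad); the robot touches nothing.
It fails at once if another thing on the worktop is shoved more than 4 cm or knocked over (distance of any of mug, tumbler, spoon, mill, tomato1, tomato2 from where it was at the start of the episode above 0.04 m or angle between any of mug, tumbler, spoon, mill, tomato1, tomato2's own z axis and vertical above 0.5 rad).
Of dish1, dish2, dish3, dish4 only 3 to 4 are there at a start; the rules pass over those that are not, and their reading is None.
Of coaster1, coaster2, coaster3 only 2 to 3 are there at a start; the rules pass over those that are not, and their reading is None.
At some moment in a run one of coaster1, coaster2, coaster3 may be knocked a few centimetres aside while the robot is not near it.
Once in a run the grip may slacken for a moment while it holds something.
It also fails if it takes over 200 s, if anything falls off the work surface, if the arm or the gripper's body presses on something with over 40 N, if the wrist force passes 120 N, or if a joint passes its speed limit or range.

ROBOT

A 7-joint arm with a two-finger parallel gripper is mounted at the origin on the work surface. World frame = base frame: x ahead of the robot, y to its left, z up, the work surface at z = 0. Lengths are in m, angles in rad, forces in N, time in s.
With the tool pointing down it reaches from about 0.425 to 0.925 m from the base axis. Payload 6.8 kg.
Tool frame: the origin (TCP) lies at the very end of the fingers, on their centre line; the grasp point (between the pads) lies 19 mm behind it; z points along the fingers, y is the line along which they close (so a half turn about z gives the same grasp; the last joint's range is limited). The gripper opens to 85 mm and grips with 20 to 120 N. Pads are 22 mm wide; open, the fingers measure 114 mm over their backs; the gripper's body (76 mm by 85 mm) begins 54 mm behind the grasp point. The pads swing forward as they close: fully open they stand 13 mm farther back than shut.
Start: joints at [-1.248, 0.477, 0.022, 1.555, -0.011, 1.109, -0.083], TCP at [0.282, 0.613, 0.231] pointing down, gripper open.
Joint ranges: [-2.96, 2.96], [-0.34, 2.1], [-1.41, 1.46], [0.24, 2.44], [-1.37, 4.51], [0.17, 1.92], [-2.96, 2.96]. Speed limits (rad/s): [2.39, 2.39, 3.14, 3.14, 3.14, 3.14, 3.14].

INTERFACE

Orientations are given as a rotation vector (axis times angle).
In Python, from bench import r gives the robot as it stands. The module is installed in compiled form; this text tells all that it offers.
- The arm moves only by the tool servo_tool, never from a script. Its argument "commands" is a list of rows, each a list of 7 numbers: the turn, a rotation vector about the world's x, y, z in degrees, then the shift along the world's x, y, z in mm, then the closure, from 0 (fully open) to 1 (shut). A call has 1 to 5 rows; each row is the pose to reach, as a shift and turn from the pose commanded when the call began; what a row does not reach only later rows make up. A row lasts 1/12 s, in which the tool goes at most 41.7 mm and 7.16 degrees, less where a joint would pass 70% of its speed; a pose out of reach is approached as far as the arm can. A call with a gripper value outside its range is refused whole. The fingers move at their own pace and stop on an object; "force" is the grip in N (left out, the last holds). Time passes only in rows, so rows that repeat a pose let the fingers close. It gives the time, the measured TCP pose, the force, the opening and the grip force at its end, in the units of the state.
- r.get_obs(): the state, without advancing time (a new reading comes with each control period).
- r.grab_frame(name): name is "scene" or "top"; returns (picture, depth): 384x512x3 uint8, blue, green, red; 384x512 float32, m along the optical axis (not along the pixel's ray), 0 where there is no reading.
- r.camera_info(name): a dict with "vertical_fov" (degrees; the focal length in pixels is half the picture's height over the tangent of half this angle, whatever the lens; pixels are square), "cx", "cy" (the principal point, pixels), "cam_to_world" (4x4, takes a point from camera to world coordinates). Camera axes: x right, y up, looking along -z (the intrinsics and any distortion apply to the point x, -y, -z); pixel columns grow to the right and rows downward; lengths in m; the calibration is good to about 2 mm. A picture is of the moment at which its call begins. camera_info takes no time and is no camera call.
- r.hand_in(): hands the job in; it is judged then, once.
The state is a dict: "clock": time; "joints": joint angles; "qvel": joint speeds; "tau": joint torques, N m; "tcp_pos": TCP position; "orientation": TCP orientation; "contact_force": force on the tool from outside, world axes, zero at the start; "moment": the same for the moment, N m; "grip_width": finger opening in m; "gripper_force": force on a finger pad.
Only numpy, scipy, OpenCV 4.12 (cv2) and the standard library are available. Lean on these libraries where they do the work, as an engineer would, in place of code of your own. Each camera call takes 0.05 s, during which the arm holds its last target. There are 200 camera calls.

## Working session

There is one attempt and no reset: what is moved stays moved. The work goes in short steps, Python scripts to look and compute and a tool call to move; the robot and the scene stay as the last step left them, time stands still between calls to the robot, and variables do not carry over. Pictures are saved under pics/ and viewed, at most 14 in all, crops included, and the job is handed in when it is done.

Besides the shell and the picture viewer there is one more tool, called as name(argument=value, ...) on one line, values as JSON. servo_tool: Moves the arm, as the interface text tells. Its arguments: {"type":"object","properties":{"commands":{"type":"array"},"force":{"type":"number"}},"required":["commands"]}

```bash
mkdir -p pics
python3 - <<'E'
from bench import r
import cv2,numpy as np
np.set_printoptions(precision=4,suppress=True)
for n in("top","scene"):
    p,d=r.grab_frame(n); cv2.imwrite(f"pics/{n}0.png",p); np.save(f"{n}0.npy",d); print(n,r.camera_info(n))
print(r.get_obs())
E
```

```text
top {'vertical_fov': 55.83539547973768, 'cx': 254.79673192849216, 'cy': 188.0212249614019, 'cam_to_world': array([[ 0.0243,  0.9988, -0.0421,  0.4119],
       [-0.9997,  0.0241, -0.0053, -0.0561],
       [-0.0043,  0.0423,  0.9991,  1.0891],
       [ 0.    ,  0.    ,  0.    ,  1.    ]])}
scene {'vertical_fov': 43.713299298049186, 'cx': 247.98644452200023, 'cy': 194.7611862392217, 'cam_to_world': array([[ 0.6969, -0.5801,  0.4217,  1.0507],
       [ 0.717 ,  0.5748, -0.3944, -0.5654],
       [-0.0136,  0.5772,  0.8165,  1.1698],
       [ 0.    ,  0.    ,  0.    ,  1.    ]])}
{'clock': 0.1, 'joints': array([-1.2481,  0.4777,  0.0223,  1.5563, -0.0115,  1.1093, -0.0831]), 'qvel': array([ 0.001 , -0.0009,  0.0004, -0.003 ,  0.0001, -0.0002,  0.0014]), 'tau': array([  0.0046, -59.7756,   1.6138, -28.195 ,   0.0129,   0.0051,
        -0.    ]), 'tcp_pos': array([0.2817, 0.6129, 0.2304]), 'orientation': array([-0.6714, -3.0688,  0.0025]), 'contact_force': array([-0.2949, -0.4505,  0.5689]), 'moment': array([ 0.0367, -0.087 , -0.011 ]), 'gripper_force': 0.0, 'grip_width': 0.08528274725810996}
```

View images.

View pics/top0.png

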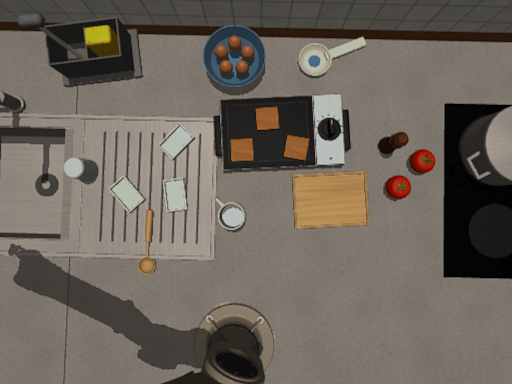

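View pics/scene0.png

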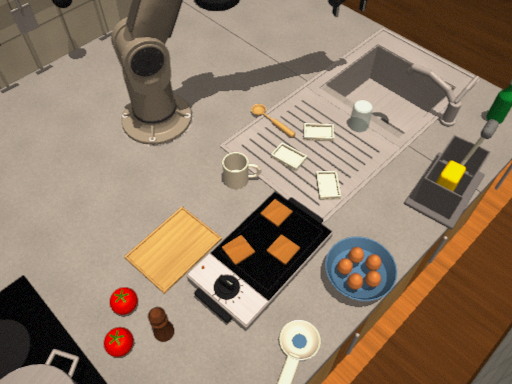

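```bash
cat > h.py <<'E'
from bench import r
import cv2,numpy as np,math
np.set_printoptions(precision=4,suppress=True)
def ray(n,uv):
    c=r.camera_info(n);f=192/math.tan(math.radians(c["vertical_fov"]/2));T=c["cam_to_world"]
    uv=np.atleast_2d(uv).astype(float)
    d=np.c_[(uv[:,0]-c["cx"])/f,-(uv[:,1]-c["cy"])/f,-np.ones(len(uv))]
    return T[:3,3],d@T[:3,:3].T
def plane(n,uv,z):
    o,d=ray(n,uv); return (o+d*((z-o[2])/d[:,2])[:,None])[:,:2]
def pix(n,P):
    c=r.camera_info(n);f=192/math.tan(math.radians(c["vertical_fov"]/2))
    q=(np.linalg.inv(c["cam_to_world"])@np.c_[np.atleast_2d(P),np.ones(len(np.atleast_2d(P)))].T)[:3].T
    return np.c_[c["cx"]+f*q[:,0]/-q[:,2],c["cy"]-f*q[:,1]/-q[:,2]]
def rects(n,mask,z,amin,amax,rng=None):
    """blobs of mask -> list of (centre xy, angle deg of long side, size, pixel centroid) on plane z"""
    out=[]
    for c in cv2.findContours(mask,cv2.RETR_EXTERNAL,cv2.CHAIN_APPROX_NONE)[0]:
        a=cv2.contourArea(c)
        if not amin<a<amax: continue
        P=plane(n,c[:,0],z)*1000
        (x,y),(w,h),t=cv2.minAreaRect(P.astype(np.float32))
        if w<h: w,h,t=h,w,t+90
        m=cv2.moments(c);uv=(m["m10"]/m["m00"],m["m01"]/m["m00"])
        out.append((np.array([x,y]),plane(n,uv,z)[0]*1000,(t+90)%180-90,(w,h),np.array(uv),a))
    return out
def show(L):
    for o in L: print("rect",o[0].round(1),"cen",o[1].round(1),"ang %.1f"%o[2],"size %.0f %.0f"%o[3],"px",o[4].round(1),"A",o[5])
def masks(p):
    h=cv2.cvtColor(p,cv2.COLOR_BGR2HSV)
    return dict(coast=cv2.inRange(h,(5,120,60),(20,255,235)),white=cv2.inRange(h,(0,0,165),(180,60,255)),dark=cv2.inRange(h,(0,0,0),(180,255,45)))
E
python3 - <<'E'
from h import *
for n in("top","scene"):
    p=cv2.imread(f"pics/{n}0.png");m=masks(p)
    print(n,"coast");show(rects(n,m["coast"],.050,150,3000))
    print("white");show(rects(n,m["white"],.020,150,3000))
    cv2.imwrite(f"pics/m_{n}.png",np.hstack([m["white"],m["dark"]]))
p=cv2.imread("pics/top0.png");d=np.load("top0.npy")
for uv in [(267,118),(280,140),(340,100),(177,142),(183,133),(110,150),(300,200),(329,128),(260,190)]:
    o,dd=ray("top",uv); print(uv,(o+dd[0]*d[uv[1],uv[0]]).round(4),p[uv[1],uv[0]])
cv2.imwrite("pics/crop1.png",cv2.resize(p[85:240,95:375],None,fx=2.8,fy=2.8,interpolation=cv2.INTER_CUBIC))
E
```

```text
top coast
rect [295.6 256.3] cen [276.9 251.8] ang 2.1 size 179 46 px [147.3 248.1] A 349.5
rect [566.4 -10.3] cen [566.2 -10.2] ang -84.9 size 66 66 px [241.7 149.4] A 476.0
rect [ 576.6 -166.8] cen [ 576.5 -166.9] ang 81.1 size 66 66 px [296.1 147.1] A 477.0
rect [659.8 -81.1] cen [659.6 -81.2] ang -84.5 size 66 66 px [267.1 117.9] A 466.5
white
rect [371.5  13.1] cen [370.5  11.7] ang -88.5 size 62 50 px [233.  216.8] A 271.5
rect [433.7 330.2] cen [431.6 325.7] ang 39.6 size 98 59 px [127.4 193.5] A 475.5
rect [459.8 187.8] cen [432.3 183.6] ang 9.1 size 145 53 px [175.4 194.5] A 478.5
rect [506.3 491.8] cen [506.4 491.2] ang 2.6 size 54 51 px [ 72.7 167. ] A 250.0
rect [524.5 170.2] cen [520.5 170. ] ang -0.9 size 87 25 px [181.  164.8] A 174.5
rect [ 588.3 -268.5] cen [ 574.  -269.1] ang 4.1 size 109 81 px [329.5 150.4] A 634.0
rect [521.8 156.3] cen [569.9 138.8] ang -0.1 size 257 162 px [192.  148.5] A 1810.5
rect [ 695.7 -260.9] cen [ 703.7 -260.1] ang 3.7 size 90 81 px [327.2 107. ] A 601.5
rect [ 857.3 -273.9] cen [ 855.7 -248.6] ang -81.1 size 205 94 px [324.1  56.7] A 83
[... 602 characters left out ...]

rect [317.3 232. ] cen [290.2 236.9] ang -6.8 size 184 46 px [266.6 115.8] A 165.5
white
rect [ 479. -717.] cen [ 480.7 -721.2] ang 45.6 size 169 41 px [ 36.7 375.7] A 913.5
rect [871.1 670.2] cen [883.  660.8] ang -61.7 size 374 93 px [497.4 150.4] A 1160.5
(267, 118) [ 0.6589 -0.081   0.0515] [ 47  96 156]
(280, 140) [ 0.5976 -0.1205  0.0418] [32 34 35]
(340, 100) [ 0.7188 -0.2927  0.0432] [177 182 176]
(177, 142) [0.5901 0.1865 0.0088] [182 189 183]
(183, 133) [0.6177 0.1693 0.0091] [183 190 183]
(110, 150) [0.5622 0.3899 0.0018] [134 143 153]
(300, 200) [ 0.425  -0.1859  0.0082] [ 77 128 170]
(329, 128) [ 0.6271 -0.254   0.084 ] [3 4 3]
(260, 190) [ 0.4523 -0.0662 -0.0021] [108 119 126]
```

View pics/crop1.png

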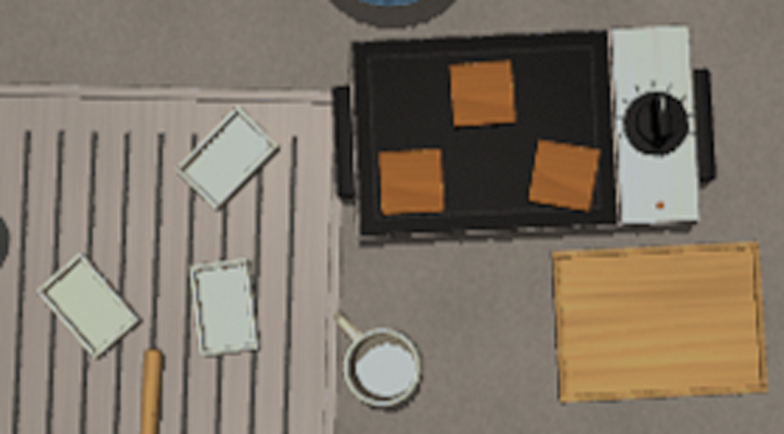

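```bash
cat >> h.py <<'E'
def dishmask(p,t=145):
    b,g,rr=[p[...,i].astype(int) for i in range(3)]
    m=((g-rr>=1)&(g>t)).astype(np.uint8)*255
    return cv2.morphologyEx(cv2.morphologyEx(m,cv2.MORPH_CLOSE,np.ones((3,3))),cv2.MORPH_OPEN,np.ones((3,3)))
E
python3 - <<'E'
from h import *
for n in("top","scene"):
    p=cv2.imread(f"pics/{n}0.png")
    print(n,"dish");show(rects(n,dishmask(p),.020,150,3000))
    h=cv2.cvtColor(p,cv2.COLOR_BGR2HSV)
    print("tray");show(rects(n,cv2.inRange(h,(10,90,110),(25,255,255)),.012,1500,9000))
    m=cv2.morphologyEx(cv2.inRange(h,(0,0,0),(180,255,60))|masks(p)["coast"],cv2.MORPH_CLOSE,np.ones((3,3)))
    print("glass");show(rects(n,m,.042,3000,20000))
    m2=cv2.inRange(h,(0,0,0),(180,255,60)); 
    print("knob");show(rects(n,m2,.056,150,1500))
p=cv2.imread("pics/top0.png");q=cv2.imread("pics/scene0.png")
a=cv2.resize(p[92:172,215:355],None,fx=4,fy=4,interpolation=cv2.INTER_CUBIC)
b=cv2.resize(q[255:325,185:290],None,fx=4,fy=4,interpolation=cv2.INTER_CUBIC)
c=np.zeros((600,560,3),np.uint8);c[:320,:560]=a;c[320:600,:420]=b
c=cv2.convertScaleAbs(c,alpha=1.6,beta=10)
cv2.imwrite("pics/crop2.png",c)
E
```

```text
top dish
rect [368.1   9.1] cen [368.7  10. ] ang -65.4 size 66 61 px [233.5 217.5] A 364.0
rect [432.9 187.3] cen [432.4 187. ] ang 9.5 size 96 60 px [174.2 194.4] A 608.5
rect [431.3 330.6] cen [431.5 330.3] ang 42.1 size 95 61 px [125.8 193.5] A 599.0
rect [506.4 490.3] cen [506.3 490.3] ang -88.6 size 54 54 px [ 73. 167.] A 272.0
rect [ 578.1 -269. ] cen [ 572.7 -268.9] ang 1.3 size 89 80 px [329.4 150.8] A 652.5
rect [592.7 188.6] cen [592.5 188.2] ang -43.2 size 93 59 px [175.6 140.5] A 593.5
rect [ 696.8 -260.5] cen [ 703.5 -259.8] ang 4.0 size 91 80 px [327.1 107. ] A 637.0
rect [ 842.  -218.5] cen [ 842.4 -218.5] ang 1.3 size 61 60 px [314.   60.9] A 313.5
rect [ 885.3 -310.1] cen [ 884.5 -309.2] ang -66.6 size 123 26 px [344.5  47.7] A 258.5
tray
rect [ 428.8 -275.1] cen [ 428.5 -275. ] ang -85.9 size 220 160 px [330.2 199.5] A 3867.0
glass
rect [-12.3  55.1] cen [-24.3   7.9] ang -88.5 size 286 173 px [230.1 356.6] A 3053.5
rect [ 428.1 -268.5] cen [ 428.  -268.6] ang -85.8 size 212 154 px [330.1 199.6] A 3789.5
rect [ 466.9 -692.1] cen [ 442.7 -683.4] ang -0.3 size 501 19
[... 1580 characters left out ...]
5] A 8163.0
knob
rect [ 513.4 -662.6] cen [ 513.2 -661. ] ang 28.6 size 48 29 px [ 61.5 363. ] A 210.0
rect [ 651.4 -320.5] cen [ 652.9 -320.3] ang 4.3 size 117 20 px [212.8 305.4] A 328.0
rect [ 639.6 -264. ] cen [ 640.  -263.6] ang 45.5 size 61 60 px [226.2 286.9] A 428.0
rect [856.  340.9] cen [859.4 341.7] ang 8.2 size 112 84 px [437.  198.5] A 849.5
rect [861.9 541.7] cen [862.4 541.1] ang -82.8 size 104 33 px [475.5 160.4] A 251.0
rect [806.3 535. ] cen [803.6 538.9] ang -78.7 size 101 57 px [457.6 150.1] A 366.0
rect [-196.5  123.3] cen [-194.7  122.4] ang -38.3 size 159 114 px [147.1  61.5] A 715.0
rect [-274.8  525.1] cen [-277.8  529. ] ang 44.6 size 173 67 px [216.3   4.2] A 329.5
```

View pics/crop2.png

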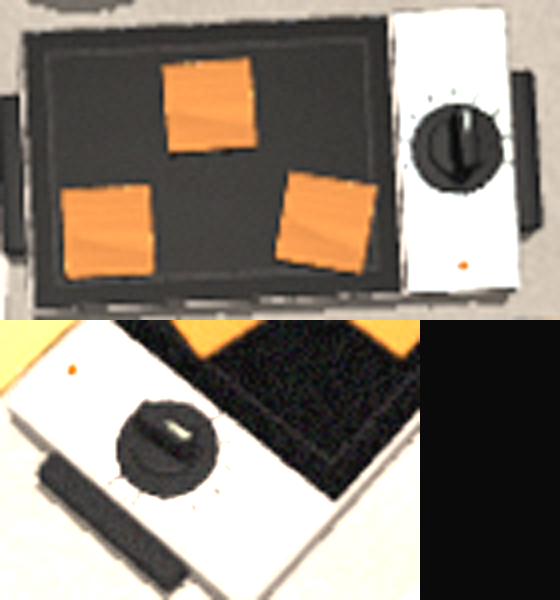

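servo_tool(commands=[[0,0,30,71,-156,0,0],[0,0,30,71,-156,0,0],[0,0,30,71,-156,0,0],[0,0,30,71,-156,0,0],[0,0,30,71,-156,0,0]], force=40)

```text
clock: 0.52
tcp_pos: [0.3579, 0.4488, 0.2308]
orientation: [-0.142, 3.137, -0.009]
contact_force: [0.2, -0.0, 0.2]
grip_width: 0.0856
gripper_force: 0.0
```

servo_tool(commands=[[0,0,0,71,-156,0,0],[0,0,0,71,-156,0,0],[0,0,0,71,-156,0,0],[0,0,0,71,-156,0,0],[0,0,0,71,-156,0,0]])

```text
clock: 0.93
tcp_pos: [0.4273, 0.2928, 0.231]
orientation: [-0.129, 3.138, -0.006]
contact_force: [0.2, 0.5, -0.3]
grip_width: 0.0852
gripper_force: 0.0
```

servo_tool(commands=[[0,0,0,71,-156,0,0],[0,0,0,71,-156,0,0],[0,0,0,71,-156,0,0],[0,0,0,71,-156,0,0],[0,0,0,71,-156,0,0]])

```text
clock: 1.35
tcp_pos: [0.4974, 0.137, 0.2313]
orientation: [-0.129, 3.138, -0.005]
contact_force: [0.1, -1.1, 0.0]
grip_width: 0.0854
gripper_force: 0.0
```

servo_tool(commands=[[0,0,0,71,-155,-80,0],[0,0,0,71,-155,-80,0],[0,0,0,71,-155,-80,0],[0,0,0,71,-155,-80,0],[0,0,0,71,-155,-80,0]])

```text
clock: 1.77
tcp_pos: [0.5659, -0.0145, 0.1492]
orientation: [0.139, -3.136, 0.004]
contact_force: [0.3, -1.0, -1.4]
grip_width: 0.0855
gripper_force: 0.0
```

```bash
cat >> h.py <<'E'
from scipy.spatial.transform import Rotation as Ro
def st():
    o=r.get_obs();R=Ro.from_rotvec(o["orientation"]).as_matrix();y=R[:,1]
    print("t %.2f"%o["clock"],"tcp",(o["tcp_pos"]*1000).round(1),"close %.1f"%math.degrees(math.atan2(y[1],y[0])),"tilt",R[:2,2].round(4),"F",o["contact_force"].round(1),"w %.1f"%(o["grip_width"]*1000),"gf %.1f"%o["gripper_force"],"j7 %.2f"%o["joints"][6],"Mz %.2f"%o["moment"][2])
E
python3 - <<'E'
from h import *
st()
g=np.array([(221,100.75),(312.5,95.75),(315.5,164.5),(224.5,168.5)])
c=plane("top",g,.042)*1000;print(c,c.mean(0),np.linalg.norm(c-np.roll(c,-1,0),axis=1))
print("dial top z42",plane("top",(329.2,128.75),.042)*1000,"scene",plane("scene",(185+167/4,255+128/4),.042)*1000)
E
```

```text
t 1.77 tcp [565.9 -14.5 149.2] close 95.1 tilt [-0.0019 -0.0024] F [ 0.3 -1.  -1.4] w 85.5 gf 0.0 j7 1.67 Mz 0.05
[[ 708.9545   54.4037]
 [ 729.8968 -212.573 ]
 [ 528.5165 -224.8045]
 [ 510.5862   38.6397]] [619.4885 -86.0835] [267.7968 201.7515 264.0537 198.9936]
dial top z42 [[ 633.8659 -262.8328]] scene [[ 636.1126 -259.0921]]
```

servo_tool(commands=[[0,0,0,2,1,-35,0],[0,0,0,2,1,-70,0],[0,0,0,2,1,-100,0],[0,0,0,2,1,-105,0],[0,0,0,2,1,-105,0]])

```text
clock: 2.18
tcp_pos: [0.566, -0.0085, 0.0444]
orientation: [0.146, -3.133, 0.0]
contact_force: [-0.8, -0.1, 0.4]
grip_width: 0.0855
gripper_force: 0.0
```

servo_tool(commands=[[0,0,0,0,0,-2,0],[0,0,0,0,0,-3,0],[0,0,0,0,0,-4,0],[0,0,0,0,0,-4,0]])

```text
clock: 2.52
tcp_pos: [0.5688, -0.0085, 0.0437]
orientation: [-0.146, 3.136, 0.0]
contact_force: [0.7, -0.1, 0.5]
grip_width: 0.0856
gripper_force: 0.0
```

Run:
```python
from h import *
st()
p,d=r.grab_frame("scene");cv2.imwrite("pics/s1.png",cv2.resize(p[120:300,190:370],None,fx=3.2,fy=3.2,interpolation=cv2.INTER_CUBIC))
```

```text
t 2.52 tcp [568.8  -8.5  43.7] close 95.3 tilt [0.0024 0.0003] F [ 0.7 -0.1  0.5] w 85.6 gf 0.0 j7 1.70 Mz 0.01
```

View pics/s1.png

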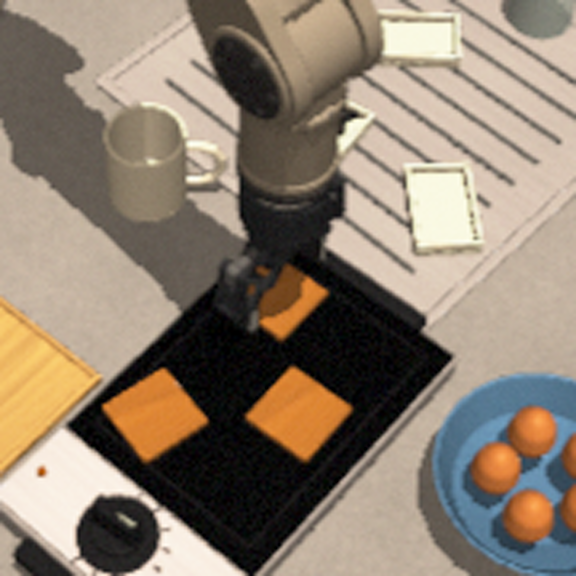

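servo_tool(commands=[[0,0,0,0,0,-2,0],[0,0,0,0,0,-4,0],[0,0,0,0,0,-5,0],[0,0,0,0,0,-5,0]])

```text
clock: 2.9
tcp_pos: [0.5677, -0.0086, 0.037]
orientation: [0.146, -3.138, -0.0]
contact_force: [-0.3, 0.5, 0.5]
grip_width: 0.0855
gripper_force: 0.0
```

servo_tool(commands=[[0,0,0,0,0,0,0.15],[0,0,0,0,0,0,0.3],[0,0,0,0,0,0,0.5],[0,0,0,0,0,0,0.5],[0,0,0,0,0,0,0.5]])

```text
clock: 3.32
tcp_pos: [0.568, -0.0087, 0.0376]
orientation: [-0.145, 3.138, 0.0]
contact_force: [-1.5, 0.5, 4.6]
grip_width: 0.0626
gripper_force: 44.0
```

Run:
```python
from h import *
st()
```

```text
t 3.32 tcp [568.   -8.7  37.6] close 95.3 tilt [0.0002 0.0001] F [-1.5  0.5  4.6] w 62.6 gf 44.0 j7 1.70 Mz -0.07
```

servo_tool(commands=[[0,0,0,0,0,10,0.5],[0,0,0,0,0,25,0.5],[0,0,0,0,0,45,0.5],[0,0,0,0,0,60,0.5],[0,0,0,0,0,60,0.5]])

```text
clock: 3.73
tcp_pos: [0.5701, -0.0087, 0.1007]
orientation: [-0.145, 3.133, 0.0]
contact_force: [0.5, -0.1, 0.1]
grip_width: 0.0622
gripper_force: 43.8
```

servo_tool(commands=[[0,0,-1,-10,-20,0,0.5],[0,0,-1,-24,-46,0,0.5],[0,0,-1,-40,-78,0,0.5],[0,0,-1,-56,-110,0,0.5],[0,0,-1,-68,-133,0,0.5]])

```text
clock: 4.15
tcp_pos: [0.4978, -0.1444, 0.0971]
orientation: [0.115, -3.138, 0.001]
contact_force: [-0.3, -0.4, -0.3]
grip_width: 0.0625
gripper_force: 43.8
```

servo_tool(commands=[[0,0,0,-16,-32,0,0.5],[0,0,0,-32,-64,0,0.5],[0,0,0,-48,-94,0,0.5],[0,0,0,-60,-118,0,0.5],[0,0,0,-69,-133,0,0.5]])

```text
clock: 4.57
tcp_pos: [0.4287, -0.2777, 0.0972]
orientation: [0.112, -3.139, 0.002]
contact_force: [-0.0, -0.0, -1.1]
grip_width: 0.0625
gripper_force: 43.8
```

servo_tool(commands=[[0,0,0,0,0,-15,0.5],[0,0,0,0,0,-40,0.5],[0,0,0,0,0,-65,0.5],[0,0,0,0,0,-75,0.5],[0,0,0,0,0,-75,0.5]])

```text
clock: 4.98
tcp_pos: [0.429, -0.2737, 0.0202]
orientation: [0.118, -3.135, -0.004]
contact_force: [-0.3, 0.0, -0.2]
grip_width: 0.0625
gripper_force: 43.9
```

Run:
```python
from h import *
st()
p,d=r.grab_frame("scene");cv2.imwrite("pics/s2.png",p);p,d=r.grab_frame("top");cv2.imwrite("pics/t2.png",p)
show(rects("scene",masks(cv2.imread("pics/s2.png"))["coast"],.05,150,3000))
```

```text
t 4.98 tcp [ 429.  -273.7   20.2] close 94.3 tilt [-0.0046  0.0021] F [-0.3  0.  -0.2] w 62.5 gf 43.9 j7 2.27 Mz -0.02
rect [ 595.8 -441.3] cen [ 595.2 -441.4] ang -17.9 size 88 42 px [159.6 323.6] A 428.5
rect [854.9 -18.2] cen [854.6 -18.9] ang -67.3 size 43 37 px [354.8 281. ] A 172.5
rect [866.7  38.8] cen [868.6  37.7] ang -53.2 size 93 38 px [372.9 270.4] A 350.0
rect [810.5  20. ] cen [809.6  18.4] ang -89.5 size 92 37 px [350.1 260.4] A 331.5
rect [ 580.  -166.3] cen [ 580.6 -166.9] ang -8.3 size 68 67 px [237.9 249.3] A 529.0
rect [662.9 -80.6] cen [663.4 -81.1] ang -84.5 size 68 67 px [282.9 248.8] A 534.0
rect [317.4 231.9] cen [288.  236.5] ang -6.7 size 184 46 px [266.1 115.5] A 158.5
```

servo_tool(commands=[[0,0,0,1,0,-8,0.5],[0,0,0,1,0,-14,0.5],[0,0,0,1,0,-17,0.5],[0,0,0,1,0,-18,0.5],[0,0,0,1,0,-18,0.5]])

```text
clock: 5.5
tcp_pos: [0.4318, -0.2746, 0.0042]
orientation: [0.118, -3.139, -0.0]
contact_force: [-0.3, -0.1, 0.0]
grip_width: 0.0629
gripper_force: 43.9
```

Run:
```python
from h import *
st()
```

```text
t 5.50 tcp [ 431.8 -274.6    4.2] close 94.3 tilt [-0.0003  0.0001] F [-0.3 -0.1  0. ] w 62.9 gf 43.9 j7 2.28 Mz 0.03
```

servo_tool(commands=[[0,0,0,0,0,-1,0.5],[0,0,0,0,0,-1,0.5],[0,0,0,0,0,-2,0.5],[0,0,0,0,0,-2,0.5]])

```text
clock: 5.83
tcp_pos: [0.4319, -0.2747, 0.0023]
orientation: [-0.118, 3.139, -0.0]
contact_force: [-1.0, 0.2, -0.3]
grip_width: 0.0624
gripper_force: 43.9
```

Run:
```python
from h import *
st()
```

```text
t 5.83 tcp [ 431.9 -274.7    2.3] close 94.3 tilt [ 0.0001 -0.    ] F [-1.   0.2 -0.3] w 62.4 gf 43.9 j7 2.28 Mz -0.07
```

servo_tool(commands=[[0,0,0,0,0,-1,0.5],[0,0,0,0,0,-1,0.2],[0,0,0,0,0,-1,0.1],[0,0,0,0,0,-1,0],[0,0,0,0,0,-1,0]])

```text
clock: 6.25
tcp_pos: [0.4319, -0.2746, 0.0013]
orientation: [0.118, -3.139, -0.0]
contact_force: [0.1, 0.7, 1.0]
grip_width: 0.0853
gripper_force: 0.0
```

servo_tool(commands=[[0,0,0,0,0,10,0],[0,0,0,0,0,35,0],[0,0,0,0,0,70,0],[0,0,0,0,0,98,0],[0,0,0,0,0,98,0]])

```text
clock: 6.67
tcp_pos: [0.4349, -0.2766, 0.1049]
orientation: [-0.117, 3.131, -0.006]
contact_force: [1.9, -0.4, -0.1]
grip_width: 0.0854
gripper_force: 0.0
```

servo_tool(commands=[[0,0,-6,33,24,0,0],[0,0,-13,66,48,0,0],[0,0,-13,99,73,0,0],[0,0,-13,130,96,0,0],[0,0,-13,147,108,0,0]])

```text
clock: 7.08
tcp_pos: [0.5829, -0.1618, 0.0998]
orientation: [0.23, 3.131, 0.003]
contact_force: [0.6, 0.5, 0.5]
grip_width: 0.0854
gripper_force: 0.0
```

servo_tool(commands=[[0,0,0,0,0,-20,0],[0,0,0,0,0,-38,0],[0,0,0,0,0,-38,0]])

```text
clock: 7.33
tcp_pos: [0.5768, -0.1653, 0.0585]
orientation: [-0.235, -3.127, -0.001]
contact_force: [-1.4, -0.3, 0.3]
grip_width: 0.0854
gripper_force: 0.0
```

Run:
```python
from h import *
st()
for n in("top","scene"):
    p,d=r.grab_frame(n);cv2.imwrite(f"pics/{n}3.png",p)
    h=cv2.cvtColor(p,cv2.COLOR_BGR2HSV)
    show([o for o in rects(n,masks(p)["coast"],.05,150,3000) if o[3][0]<75]);print('tray');show(rects(n,masks(p)["coast"],.014,150,3000))
cv2.imwrite("pics/s3.png",np.hstack([cv2.resize(p[180:330,100:340],(480,300)),cv2.resize(cv2.imread("pics/top3.png")[80:240,210:380],(319,300))]))
```

```text
t 7.33 tcp [ 576.8 -165.3   58.5] close 81.4 tilt [-0.0054  0.0011] F [-1.4 -0.3  0.3] w 85.4 gf 0.0 j7 1.78 Mz -0.00
rect [659.9 -81.1] cen [659.8 -81.2] ang 5.5 size 66 66 px [267.1 117.8] A 468.5
tray
rect [291.1 269.6] cen [272.4 262.5] ang 4.2 size 185 47 px [147.3 248. ] A 347.5
rect [ 431.8 -313.7] cen [ 429.1 -319.8] ang 4.2 size 157 139 px [345.5 199.7] A 2169.5
rect [668.5 -82. ] cen [668.3 -82. ] ang 5.5 size 68 68 px [267.1 117.8] A 468.5
rect [854.6 -19.2] cen [854.7 -18.9] ang 83.5 size 42 39 px [354.8 281. ] A 173.5
rect [ 580.7 -166.5] cen [ 583.6 -165.7] ang 82.4 size 67 66 px [239.  249.7] A 477.0
rect [662.9 -80.5] cen [663.3 -81.1] ang -84.2 size 68 67 px [282.9 248.8] A 539.0
tray
rect [ 581.3 -437.4] cen [ 582.4 -437.6] ang -15.5 size 91 45 px [160.  324.1] A 475.5
rect [848.3  -1.7] cen [848.4  -1.3] ang 83.5 size 43 40 px [354.8 281. ] A 173.5
rect [861.   57.9] cen [862.7  56.9] ang -53.2 size 96 39 px [372.8 270.4] A 352.0
rect [802.8  38.8] cen [801.8  37.4] ang -89.5 size 95 38 px [350.1 260.3] A 331.5
rect [ 565.6 -153.7] cen [ 568.6 -152.8] ang 82.4 size 69 68 px [239.  249.7] A 477.0
rect [650.4 -64.9] cen [650.8 -65.5] ang -84.2 size 70 69 px [282.9 248.8] A 539.0
```

View pics/s3.png

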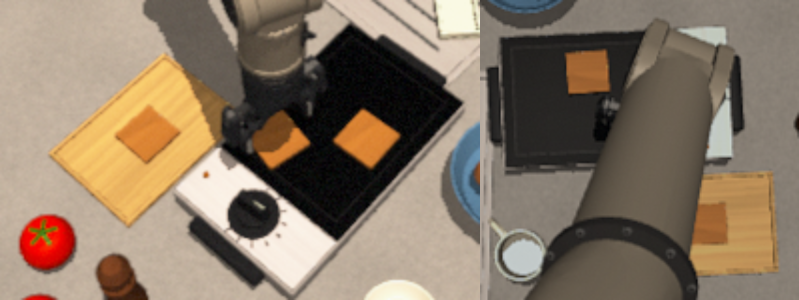

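servo_tool(commands=[[0,0,0,0,-1,-12,0],[0,0,0,0,-1,-20,0],[0,0,0,0,-1,-24,0],[0,0,0,0,-1,-24,0]])

```text
clock: 7.77
tcp_pos: [0.578, -0.1676, 0.0363]
orientation: [-0.238, -3.131, -0.0]
contact_force: [0.0, -0.8, 0.1]
grip_width: 0.0858
gripper_force: 0.0
```

servo_tool(commands=[[0,0,0,0,0,0,0.15],[0,0,0,0,0,0,0.3],[0,0,0,0,0,0,0.5],[0,0,0,0,0,0,0.5],[0,0,0,0,0,0,0.5]])

```text
clock: 8.18
tcp_pos: [0.5794, -0.1679, 0.038]
orientation: [0.238, 3.131, -0.0]
contact_force: [-1.2, 0.6, 5.4]
grip_width: 0.0625
gripper_force: 44.1
```

Run:
```python
from h import *
st()
```

```text
t 8.18 tcp [ 579.4 -167.9   38. ] close 81.3 tilt [ 0.0011 -0.0003] F [-1.2  0.6  5.4] w 62.5 gf 44.1 j7 1.79 Mz -0.07
```

servo_tool(commands=[[0,0,0,0,0,10,0.5],[0,0,0,0,0,25,0.5],[0,0,0,0,0,45,0.5],[0,0,0,0,0,60,0.5],[0,0,0,0,0,60,0.5]])

```text
clock: 8.6
tcp_pos: [0.5809, -0.1683, 0.1009]
orientation: [0.238, 3.127, -0.001]
contact_force: [0.7, -0.5, 0.4]
grip_width: 0.0626
gripper_force: 43.8
```

servo_tool(commands=[[0,0,3,-10,-7,0,0.5],[0,0,8,-30,-22,0,0.5],[0,0,13,-57,-42,0,0.5],[0,0,13,-80,-58,0,0.5],[0,0,13,-100,-73,0,0.5]])

```text
clock: 9.02
tcp_pos: [0.4766, -0.2415, 0.097]
orientation: [0.118, -3.138, -0.001]
contact_force: [0.1, 0.4, -0.4]
grip_width: 0.0628
gripper_force: 43.8
```

servo_tool(commands=[[0,0,0,-18,-13,0,0.5],[0,0,0,-34,-25,0,0.5],[0,0,0,-47,-34,0,0.5],[0,0,0,-47,-34,0,0.5]])

```text
clock: 9.35
tcp_pos: [0.4282, -0.2768, 0.097]
orientation: [0.111, -3.137, 0.0]
contact_force: [0.1, 0.1, -0.6]
grip_width: 0.0624
gripper_force: 43.8
```

servo_tool(commands=[[0,0,0,0,0,-15,0.5],[0,0,0,0,0,-40,0.5],[0,0,0,0,0,-65,0.5],[0,0,0,0,0,-75,0.5],[0,0,0,0,0,-75,0.5]])

```text
clock: 9.77
tcp_pos: [0.4307, -0.2732, 0.0201]
orientation: [0.12, -3.135, -0.004]
contact_force: [-1.6, -0.7, -0.4]
grip_width: 0.0627
gripper_force: 48.2
```

servo_tool(commands=[[0,0,0,0,0,-4,0.5],[0,0,0,0,0,-8,0.5],[0,0,0,0,0,-10,0.5],[0,0,0,0,0,-10,0.5],[0,0,0,0,0,-10,0.5]])

```text
clock: 10.18
tcp_pos: [0.4323, -0.2748, 0.0128]
orientation: [-0.118, 3.139, -0.001]
contact_force: [-0.2, 0.0, -0.5]
grip_width: 0.0623
gripper_force: 48.2
```

Run:
```python
from h import *
st()
```

```text
t 10.18 tcp [ 432.3 -274.8   12.8] close 94.3 tilt [ 0.0009 -0.0003] F [-0.2  0.  -0.5] w 62.3 gf 48.2 j7 2.27 Mz 0.04
```

servo_tool(commands=[[0,0,0,0,0,-1,0.5],[0,0,0,0,0,-2,0.5],[0,0,0,0,0,-3,0.5],[0,0,0,0,0,-3,0.5]])

```text
clock: 10.52
tcp_pos: [0.4321, -0.2748, 0.01]
orientation: [-0.118, 3.139, 0.0]
contact_force: [-1.8, 1.1, 7.9]
grip_width: 0.0626
gripper_force: 49.1
```

servo_tool(commands=[[0,0,0,0,0,0,0.5],[0,0,0,0,0,0,0.2],[0,0,0,0,0,0,0.1],[0,0,0,0,0,0,0],[0,0,0,0,0,0,0]])

```text
clock: 10.93
tcp_pos: [0.4318, -0.2746, 0.0092]
orientation: [0.118, -3.139, -0.0]
contact_force: [-0.7, 0.5, -0.8]
grip_width: 0.0855
gripper_force: 0.0
```

servo_tool(commands=[[0,0,0,0,0,10,0],[0,0,0,0,0,35,0],[0,0,0,0,0,70,0],[0,0,0,0,0,100,0],[0,0,0,0,0,100,0]])

```text
clock: 11.35
tcp_pos: [0.4349, -0.2766, 0.1151]
orientation: [-0.117, 3.131, -0.006]
contact_force: [0.6, -0.5, 0.7]
grip_width: 0.0852
gripper_force: 0.0
```

servo_tool(commands=[[0,0,1,25,22,0,0],[0,0,1,50,43,0,0],[0,0,1,80,68,0,0],[0,0,1,105,90,0,0],[0,0,1,115,97,0,0]])

```text
clock: 11.77
tcp_pos: [0.5509, -0.1724, 0.1099]
orientation: [-0.155, 3.135, 0.003]
contact_force: [0.2, 0.2, -0.1]
grip_width: 0.0851
gripper_force: 0.0
```

servo_tool(commands=[[0,0,0,25,22,0,0],[0,0,0,50,43,0,0],[0,0,0,80,68,0,0],[0,0,0,105,90,0,0],[0,0,0,114,97,0,0]])

```text
clock: 12.18
tcp_pos: [0.6643, -0.075, 0.1096]
orientation: [-0.155, 3.135, 0.004]
contact_force: [-0.9, 1.2, 0.0]
grip_width: 0.0853
gripper_force: 0.0
```

Run:
```python
from h import *
st()
for n in("top","scene"):
    p,d=r.grab_frame(n);cv2.imwrite(f"pics/{n}4.png",p)
    print(n);show([o for o in rects(n,masks(p)["coast"],.05,150,3000) if o[3][0]<75])
cv2.imwrite("pics/s4.png",np.hstack([cv2.resize(p[180:330,100:340],(480,300),interpolation=2),cv2.resize(cv2.imread("pics/top4.png")[80:240,210:380],(319,300),interpolation=2)]))
```

```text
t 12.18 tcp [664.3 -75.  109.6] close 95.6 tilt [0.0023 0.0026] F [-0.9  1.2  0. ] w 85.3 gf 0.0 j7 1.81 Mz -0.08
top
scene
rect [854.6 -19.2] cen [854.6 -18.8] ang 83.5 size 42 39 px [354.8 281. ] A 173.5
rect [664.1 -80.1] cen [668.7 -81.6] ang -85.3 size 68 65 px [284.3 250.2] A 437.5
```

View pics/s4.png

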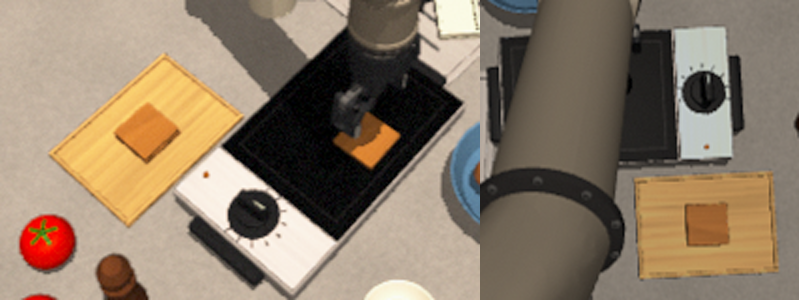

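servo_tool(commands=[[0,0,0,0,0,-15,0],[0,0,0,0,0,-40,0],[0,0,0,0,0,-62,0],[0,0,0,0,0,-72,0],[0,0,0,0,0,-72,0]])

```text
clock: 12.7
tcp_pos: [0.6576, -0.0824, 0.0349]
orientation: [0.142, -3.132, 0.001]
contact_force: [-1.0, 0.8, -0.4]
grip_width: 0.0857
gripper_force: 0.0
```

servo_tool(commands=[[0,0,0,0,0,0,0],[0,0,0,0,0,0,0.3],[0,0,0,0,0,0,0.5],[0,0,0,0,0,0,0.5],[0,0,0,0,0,0,0.5]])

```text
clock: 13.12
tcp_pos: [0.6621, -0.0812, 0.0394]
orientation: [-0.145, 3.135, -0.001]
contact_force: [-1.7, -0.3, 6.6]
grip_width: 0.0626
gripper_force: 43.7
```

Run:
```python
from h import *
st()
```

```text
t 13.12 tcp [662.1 -81.2  39.4] close 95.3 tilt [ 0.0029 -0.0005] F [-1.7 -0.3  6.6] w 62.6 gf 43.7 j7 1.83 Mz -0.01
```

servo_tool(commands=[[0,0,0,0,0,10,0.5],[0,0,0,0,0,25,0.5],[0,0,0,0,0,45,0.5],[0,0,0,0,0,60,0.5],[0,0,0,0,0,60,0.5]])

```text
clock: 13.53
tcp_pos: [0.6634, -0.081, 0.1019]
orientation: [-0.145, 3.132, -0.001]
contact_force: [-0.2, -0.2, -0.2]
grip_width: 0.0622
gripper_force: 43.9
```

servo_tool(commands=[[0,0,-1,-12,-10,0,0.5],[0,0,-1,-36,-30,0,0.5],[0,0,-1,-62,-53,0,0.5],[0,0,-1,-90,-76,0,0.5],[0,0,-1,-115,-97,0,0.5]])

```text
clock: 13.95
tcp_pos: [0.544, -0.1787, 0.0973]
orientation: [0.118, -3.139, 0.0]
contact_force: [-0.6, -1.5, 0.5]
grip_width: 0.0622
gripper_force: 43.9
```

servo_tool(commands=[[0,0,0,-28,-23,0,0.5],[0,0,0,-56,-47,0,0.5],[0,0,0,-82,-69,0,0.5],[0,0,0,-104,-87,0,0.5],[0,0,0,-115,-97,0,0.5]])

```text
clock: 14.37
tcp_pos: [0.427, -0.2771, 0.0974]
orientation: [0.112, -3.138, 0.001]
contact_force: [0.5, -1.3, 0.1]
grip_width: 0.062
gripper_force: 43.9
```

servo_tool(commands=[[0,0,0,0,0,-15,0.5],[0,0,0,0,0,-40,0.5],[0,0,0,0,0,-60,0.5],[0,0,0,0,0,-68,0.5],[0,0,0,0,0,-68,0.5]])

```text
clock: 14.78
tcp_pos: [0.4296, -0.2739, 0.0278]
orientation: [0.118, -3.136, -0.003]
contact_force: [0.3, -1.2, -1.4]
grip_width: 0.0624
gripper_force: 43.9
```

servo_tool(commands=[[0,0,0,0,0,-3,0.5],[0,0,0,0,0,-6,0.5],[0,0,0,0,0,-8,0.5],[0,0,0,0,0,-8,0.5],[0,0,0,0,0,-8,0.5]])

```text
clock: 15.2
tcp_pos: [0.4312, -0.2748, 0.0218]
orientation: [-0.118, 3.139, -0.001]
contact_force: [0.5, -0.3, 0.7]
grip_width: 0.0622
gripper_force: 43.9
```

Run:
```python
from h import *
st()
```

```text
t 15.20 tcp [ 431.2 -274.8   21.8] close 94.3 tilt [ 0.0007 -0.0003] F [ 0.5 -0.3  0.7] w 62.2 gf 43.9 j7 2.27 Mz 0.02
```

servo_tool(commands=[[0,0,0,0.5,0,-1,0.5],[0,0,0,0.5,0,-2,0.5],[0,0,0,0.5,0,-2,0.5]])

```text
clock: 15.45
tcp_pos: [0.4316, -0.2747, 0.0194]
orientation: [-0.118, 3.139, -0.0]
contact_force: [-0.3, 1.5, 1.1]
grip_width: 0.0627
gripper_force: 44.0
```

servo_tool(commands=[[0,0,0,0,0,-1,0.5],[0,0,0,0,0,-1,0.5],[0,0,0,0,0,-1,0.2],[0,0,0,0,0,-1,0.1],[0,0,0,0,0,-1,0]])

```text
clock: 15.87
tcp_pos: [0.4313, -0.2746, 0.0182]
orientation: [0.118, -3.139, -0.0]
contact_force: [-0.4, 0.0, -0.9]
grip_width: 0.085
gripper_force: 0.0
```

servo_tool(commands=[[0,0,0,0,0,0,0],[0,0,0,0,0,10,0],[0,0,0,0,0,35,0],[0,0,0,0,0,70,0],[0,0,0,0,0,110,0]])

```text
clock: 16.28
tcp_pos: [0.43, -0.2741, 0.1288]
orientation: [0.118, -3.136, -0.002]
contact_force: [1.7, -1.7, -0.3]
grip_width: 0.0856
gripper_force: 0.0
```

servo_tool(commands=[[0,0,0,15,38,0,0],[0,0,0,30,76,0,0],[0,0,0,45,114,0,0],[0,0,0,60,152,0,0],[0,0,0,70,180,0,0]])

```text
clock: 16.7
tcp_pos: [0.5027, -0.091, 0.1293]
orientation: [-0.122, 3.138, 0.001]
contact_force: [0.7, 0.6, 0.2]
grip_width: 0.0856
gripper_force: 0.0
```

servo_tool(commands=[[0,0,0,-10,38,0,0],[0,0,0,-20,76,0,0],[0,0,0,-30,114,0,0],[0,0,0,-37,142,0,0],[0,0,0,-37,142,0,0]])

```text
clock: 17.12
tcp_pos: [0.4629, 0.0537, 0.1288]
orientation: [0.132, -3.138, -0.004]
contact_force: [0.4, 0.1, -0.6]
grip_width: 0.0851
gripper_force: 0.0
```

Run:
```python
from h import *
st()
for n in("top","scene"):
    p,d=r.grab_frame(n);cv2.imwrite(f"pics/{n}5.png",p)
    h=cv2.cvtColor(p,cv2.COLOR_BGR2HSV)
    print(n);show([o for o in rects(n,cv2.inRange(h,(5,120,60),(13,255,235)),.030,150,3000) if o[3][0]<95]);print("tray");show(rects(n,cv2.inRange(h,(10,90,110),(25,255,255)),.012,1500,9000))
    print("dish");show(rects(n,dishmask(p),.020,300,900))
cv2.imwrite("pics/s5.png",np.hstack([cv2.resize(p[210:300,110:230],(400,300),interpolation=2),cv2.resize(cv2.imread("pics/top5.png")[165:235,285:375],(386,300),interpolation=2)]))
```

```text
t 17.12 tcp [462.9  53.7 128.8] close 94.8 tilt [-0.0005  0.0024] F [ 0.4  0.1 -0.6] w 85.1 gf 0.0 j7 1.46 Mz 0.02
top
tray
rect [ 428.8 -274.9] cen [ 428.6 -274.9] ang -85.9 size 221 160 px [330.2 199.5] A 3866.5
dish
rect [431.2 330.8] cen [431.5 330.4] ang 42.5 size 95 61 px [125.8 193.5] A 601.5
rect [ 579.2 -269.4] cen [ 573.3 -269.5] ang 4.0 size 91 81 px [329.6 150.6] A 669.5
rect [592.  189.3] cen [597.  187.2] ang -43.2 size 95 59 px [176.  139.1] A 534.0
rect [ 695.2 -260.7] cen [ 703.  -259.8] ang 4.1 size 94 80 px [327.1 107.2] A 643.5
rect [ 842.  -218.5] cen [ 842.4 -218.7] ang 1.3 size 61 60 px [314.1  60.9] A 316.0
scene
rect [ 587.8 -439.2] cen [ 588.8 -439.5] ang -15.5 size 89 44 px [159.9 324.1] A 472.5
rect [851.1  -9.5] cen [851.   -9.1] ang 83.5 size 42 39 px [354.7 281. ] A 174.5
rect [863.5  49.4] cen [865.3  48.4] ang -53.2 size 94 38 px [372.9 270.4] A 348.5
rect [806.2  30.4] cen [805.4  28.9] ang -89.5 size 93 37 px [350.1 260.4] A 329.5
tray
rect [ 434.  -275.3] cen [ 437.1 -280.4] ang -85.8 size 221 164 px [172.5 248.8] A 4108.5
dish
```

View pics/s5.png

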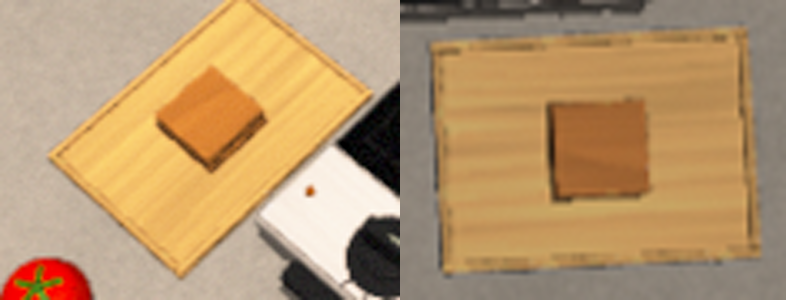

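servo_tool(commands=[[0,0,5,-8,38,0,0],[0,0,5,-17,76,0,0],[0,0,5,-25,114,0,0],[0,0,5,-30,140,0,0],[0,0,5,-30,140,0,0]])

```text
clock: 17.63
tcp_pos: [0.4342, 0.1921, 0.1289]
orientation: [-0.263, 3.129, 0.004]
contact_force: [-0.3, 0.3, 0.6]
grip_width: 0.0854
gripper_force: 0.0
```

servo_tool(commands=[[0,0,0,0,0,-30,0],[0,0,0,0,0,-60,0],[0,0,0,0,0,-88,0],[0,0,0,0,0,-88,0],[0,0,0,0,0,-88,0]])

```text
clock: 18.05
tcp_pos: [0.4342, 0.1851, 0.0398]
orientation: [0.251, -3.129, 0.004]
contact_force: [0.8, 0.4, 0.4]
grip_width: 0.0856
gripper_force: 0.0
```

Run:
```python
from h import *
st()
```

```text
t 18.05 tcp [434.2 185.1  39.8] close 99.2 tilt [-0.0026 -0.0025] F [0.8 0.4 0.4] w 85.6 gf 0.0 j7 1.23 Mz 0.05
```

servo_tool(commands=[[0,0,0,0,1,-15,0],[0,0,0,0,1,-28,0],[0,0,0,0,1,-36,0],[0,0,0,0,1,-37,0],[0,0,0,0,1,-37,0]])

```text
clock: 18.47
tcp_pos: [0.4351, 0.1881, 0.0042]
orientation: [-0.254, 3.13, 0.0]
contact_force: [-0.1, 0.4, 0.3]
grip_width: 0.0853
gripper_force: 0.0
```

servo_tool(commands=[[0,0,0,0,0,0,0],[0,0,0,0,0,0,0.3],[0,0,0,0,0,0,0.5],[0,0,0,0,0,0,0.5],[0,0,0,0,0,0,0.5]])

```text
clock: 18.88
tcp_pos: [0.4348, 0.1885, 0.0042]
orientation: [-0.255, 3.13, 0.001]
contact_force: [-1.5, -1.0, 7.7]
grip_width: 0.0607
gripper_force: 42.0
```

Run:
```python
from h import *
st()
```

```text
t 18.88 tcp [434.8 188.5   4.2] close 99.3 tilt [0.0009 0.0004] F [-1.5 -1.   7.7] w 60.7 gf 42.0 j7 1.23 Mz 0.06
```

servo_tool(commands=[[0,0,0,0,0,10,0.5],[0,0,0,0,0,28,0.5],[0,0,0,0,0,54,0.5],[0,0,0,0,0,80,0.5],[0,0,0,0,0,90,0.5]])

```text
clock: 19.3
tcp_pos: [0.4357, 0.189, 0.0966]
orientation: [-0.254, 3.127, 0.003]
contact_force: [0.4, 0.4, -2.0]
grip_width: 0.0607
gripper_force: 45.4
```

servo_tool(commands=[[0,0,-1,10,-14,0,0.5],[0,0,-3,26,-38,0,0.5],[0,0,-5,46,-68,0,0.5],[0,0,-5,68,-100,0,0.5],[0,0,-5,90,-132,0,0.5]])

```text
clock: 19.72
tcp_pos: [0.5246, 0.0553, 0.0934]
orientation: [0.12, -3.139, -0.0]
contact_force: [1.1, 0.4, -0.7]
grip_width: 0.0607
gripper_force: 45.3
```

servo_tool(commands=[[0,0,0,22,-32,0,0.5],[0,0,0,44,-64,0,0.5],[0,0,0,66,-97,0,0.5],[0,0,0,84,-124,0,0.5],[0,0,0,96,-141,0,0.5]])

```text
clock: 20.13
tcp_pos: [0.6214, -0.0893, 0.0932]
orientation: [-0.112, 3.139, -0.003]
contact_force: [0.6, 0.4, -0.7]
grip_width: 0.0607
gripper_force: 45.3
```

servo_tool(commands=[[0,0,0,0,0,0,0.5],[0,0,0,0,0,-12,0.5],[0,0,0,0,0,-30,0.5],[0,0,0,0,0,-40,0.5],[0,0,0,0,0,-40,0.5]])

```text
clock: 20.55
tcp_pos: [0.6173, -0.0826, 0.05]
orientation: [0.121, -3.133, -0.002]
contact_force: [-0.8, -0.2, -1.4]
grip_width: 0.0602
gripper_force: 45.3
```

Run:
```python
from h import *
st()
```

```text
t 20.55 tcp [617.3 -82.6  50. ] close 94.4 tilt [-0.0063  0.0012] F [-0.8 -0.2 -1.4] w 60.2 gf 45.3 j7 1.77 Mz -0.01
```

servo_tool(commands=[[0,0,0,0,0,-4,0.5],[0,0,0,0,0,-8,0.5],[0,0,0,0,0,-9,0.5],[0,0,0,0,0,-9,0.5],[0,0,0,0,0,-9,0.5]])

```text
clock: 20.97
tcp_pos: [0.6206, -0.0846, 0.0447]
orientation: [-0.118, 3.139, -0.0]
contact_force: [0.5, 0.6, -1.5]
grip_width: 0.0605
gripper_force: 45.3
```

servo_tool(commands=[[0,0,0,0,0,-1,0.5],[0,0,0,0,0,-1,0.5],[0,0,0,0,0,-1,0.5]])

```text
clock: 21.22
tcp_pos: [0.6205, -0.0847, 0.0435]
orientation: [-0.118, 3.139, 0.0]
contact_force: [0.6, -0.8, -1.2]
grip_width: 0.061
gripper_force: 45.3
```

servo_tool(commands=[[0,0,0,0,0,-1,0.5],[0,0,0,0,0,-1,0.5],[0,0,0,0,0,-1,0.5]])

```text
clock: 21.47
tcp_pos: [0.6205, -0.0847, 0.0424]
orientation: [-0.118, 3.139, -0.0]
contact_force: [0.1, -0.5, -1.1]
grip_width: 0.0609
gripper_force: 45.4
```

Run:
```python
from h import *
st()
```

```text
t 21.47 tcp [620.5 -84.7  42.4] close 94.3 tilt [ 0.0002 -0.    ] F [ 0.1 -0.5 -1.1] w 60.9 gf 45.4 j7 1.77 Mz -0.01
```

servo_tool(commands=[[0,0,0,0,0,-1,0.5],[0,0,0,0,0,-1,0.5],[0,0,0,0,0,-1,0.2],[0,0,0,0,0,-1,0.1],[0,0,0,0,0,-1,0]])

```text
clock: 21.88
tcp_pos: [0.6205, -0.0847, 0.0413]
orientation: [-0.118, 3.139, -0.0]
contact_force: [0.2, 0.3, -0.3]
grip_width: 0.0853
gripper_force: 0.0
```

servo_tool(commands=[[0,0,0,0,0,0,0],[0,0,0,0,0,8,0],[0,0,0,0,0,30,0],[0,0,0,0,0,60,0],[0,0,0,0,0,80,0]])

```text
clock: 22.3
tcp_pos: [0.621, -0.0849, 0.1238]
orientation: [-0.118, 3.138, -0.0]
contact_force: [0.9, 0.1, 1.0]
grip_width: 0.0855
gripper_force: 0.0
```

servo_tool(commands=[[0,0,-6,-3,30,0,0],[0,0,-12,-7,68,0,0],[0,0,-18,-11,106,0,0],[0,0,-24,-13,137,0,0],[0,0,-24,-13,137,0,0]])

```text
clock: 22.72
tcp_pos: [0.6067, 0.0625, 0.1217]
orientation: [-0.528, -3.096, -0.008]
contact_force: [-0.2, 1.5, -0.1]
grip_width: 0.0853
gripper_force: 0.0
```

servo_tool(commands=[[0,0,-6,-3,38,0,0],[0,0,-12,-7,76,0,0],[0,0,-18,-11,114,0,0],[0,0,-23,-13,137,0,0],[0,0,-23,-13,137,0,0]])

```text
clock: 23.13
tcp_pos: [0.593, 0.1978, 0.1214]
orientation: [-1.134, -2.928, -0.006]
contact_force: [1.1, 0.5, -0.4]
grip_width: 0.0854
gripper_force: 0.0
```

Run:
```python
from h import *
st()
for n in("top","scene"):
    p,d=r.grab_frame(n);cv2.imwrite(f"pics/{n}6.png",p)
    print(n)
    for z in(.02,.058): show([o for o in rects(n,dishmask(p,125 if n=="scene" else 145),z,300,900) if 85<o[3][0]<115])
```

```text
t 23.13 tcp [593.  197.8 121.4] close 47.7 tilt [-0.0005  0.004 ] F [ 1.1  0.5 -0.4] w 85.4 gf 0.0 j7 0.59 Mz -0.01
top
rect [ 579.1 -269.4] cen [ 573.5 -269.4] ang 3.8 size 91 81 px [329.6 150.5] A 669.0
rect [626.  -85.6] cen [626.1 -85.8] ang 3.9 size 100 63 px [268.1 131.5] A 656.5
rect [ 695.2 -260.7] cen [ 702.9 -260. ] ang 4.1 size 94 80 px [327.1 107.3] A 647.0
rect [ 573.2 -261.8] cen [ 567.8 -261.8] ang 3.7 size 88 78 px [329.6 150.5] A 669.0
rect [618.4 -84.6] cen [618.5 -84.8] ang 3.9 size 96 61 px [268.1 131.5] A 656.5
rect [ 685.2 -253.4] cen [ 692.5 -252.7] ang 4.1 size 91 77 px [327.1 107.3] A 647.0
scene
```

View pics/scene6.png

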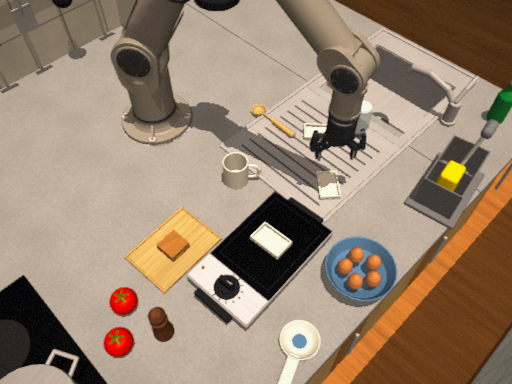

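servo_tool(commands=[[0,0,0,0,0,0,0],[0,0,0,0,0,-30,0],[0,0,0,0,0,-65,0],[0,0,0,0,0,-85,0],[0,0,0,0,0,-85,0]])

```text
clock: 23.65
tcp_pos: [0.5916, 0.1859, 0.0323]
orientation: [-1.145, -2.92, 0.009]
contact_force: [-1.3, -0.2, -0.4]
grip_width: 0.0855
gripper_force: 0.0
```

servo_tool(commands=[[0,0,0,0,0,-15,0],[0,0,0,0,0,-27,0],[0,0,0,0,0,-32,0],[0,0,0,0,0,-33,0],[0,0,0,0,0,-33,0]])

```text
clock: 24.07
tcp_pos: [0.5947, 0.1889, 0.0037]
orientation: [1.144, 2.926, 0.0]
contact_force: [-0.5, 0.8, 0.4]
grip_width: 0.0855
gripper_force: 0.0
```

Run:
```python
from h import *
st()
```

```text
t 24.07 tcp [594.7 188.9   3.7] close 47.3 tilt [ 0.0003 -0.    ] F [-0.5  0.8  0.4] w 85.5 gf 0.0 j7 0.64 Mz 0.01
```

servo_tool(commands=[[0,0,0,0,0,0,0.2],[0,0,0,0,0,0,0.3],[0,0,0,0,0,0,0.5],[0,0,0,0,0,0,0.5],[0,0,0,0,0,0,0.5]])

```text
clock: 24.48
tcp_pos: [0.595, 0.1895, 0.0044]
orientation: [1.143, 2.925, 0.002]
contact_force: [-1.3, -1.4, 6.5]
grip_width: 0.0609
gripper_force: 44.1
```

Run:
```python
from h import *
st()
```

```text
t 24.48 tcp [595.  189.5   4.4] close 47.3 tilt [0.0013 0.0006] F [-1.3 -1.4  6.5] w 60.9 gf 44.1 j7 0.64 Mz 0.07
```

servo_tool(commands=[[0,0,0,0,0,10,0.5],[0,0,0,0,0,30,0.5],[0,0,0,0,0,60,0.5],[0,0,0,0,0,90,0.5],[0,0,0,0,0,100,0.5]])

```text
clock: 24.9
tcp_pos: [0.5967, 0.1899, 0.1081]
orientation: [1.142, 2.922, 0.007]
contact_force: [0.3, -1.0, -1.4]
grip_width: 0.0605
gripper_force: 44.1
```

servo_tool(commands=[[0,0,4,1,-12,0,0.5],[0,0,10,3,-36,0,0.5],[0,0,16,6,-68,0,0.5],[0,0,20,9,-100,0,0.5],[0,0,24,13,-137,0,0.5]])

```text
clock: 25.32
tcp_pos: [0.6069, 0.0526, 0.1034]
orientation: [-0.5, -3.101, -0.001]
contact_force: [1.4, -0.2, -1.5]
grip_width: 0.0607
gripper_force: 44.0
```

servo_tool(commands=[[0,0,6,3,-35,0,0.5],[0,0,12,6,-68,0,0.5],[0,0,17,9,-98,0,0.5],[0,0,21,11,-122,0,0.5],[0,0,23,13,-137,0,0.5]])

```text
clock: 25.73
tcp_pos: [0.6197, -0.0891, 0.1034]
orientation: [0.118, -3.139, 0.003]
contact_force: [0.3, 0.5, -1.4]
grip_width: 0.0606
gripper_force: 44.0
```

servo_tool(commands=[[0,0,0,0,0,0,0.5],[0,0,0,0,0,-10,0.5],[0,0,0,0,0,-25,0.5],[0,0,0,0,0,-33,0.5],[0,0,0,0,0,-33,0.5]])

```text
clock: 26.15
tcp_pos: [0.6184, -0.0824, 0.0676]
orientation: [0.121, -3.135, -0.002]
contact_force: [-0.4, 0.1, -1.6]
grip_width: 0.0607
gripper_force: 44.0
```

Run:
```python
from h import *
st()
```

```text
t 26.15 tcp [618.4 -82.4  67.6] close 94.4 tilt [-0.0048  0.0011] F [-0.4  0.1 -1.6] w 60.7 gf 44.0 j7 1.76 Mz 0.03
```

servo_tool(commands=[[0,0,0,0,0,-4,0.5],[0,0,0,0,0,-8,0.5],[0,0,0,0,0,-10,0.5],[0,0,0,0,0,-10,0.5],[0,0,0,0,0,-10,0.5]])

```text
clock: 26.57
tcp_pos: [0.6205, -0.0846, 0.0605]
orientation: [-0.118, 3.139, -0.0]
contact_force: [-0.4, 0.4, -1.6]
grip_width: 0.0605
gripper_force: 44.0
```

servo_tool(commands=[[0,0,0,0,0,-1,0.5],[0,0,0,0,0,-1,0.5],[0,0,0,0,0,-1,0.5]])

```text
clock: 26.82
tcp_pos: [0.6205, -0.0847, 0.0595]
orientation: [-0.118, 3.139, 0.0]
contact_force: [-1.8, -0.4, -1.2]
grip_width: 0.061
gripper_force: 44.0
```

Run:
```python
from h import *
st()
```

```text
t 26.82 tcp [620.5 -84.7  59.5] close 94.3 tilt [0.0002 0.    ] F [-1.8 -0.4 -1.2] w 61.0 gf 44.0 j7 1.76 Mz 0.01
```

Lower the last millimetres, release, rise and head towards the third dish.

servo_tool(commands=[[0,0,0,0,0,-1,0.5],[0,0,0,0,0,-1,0.5],[0,0,0,0,0,-1.5,0.5],[0,0,0,0,0,-1.5,0.5]])

```text
clock: 27.15
tcp_pos: [0.6206, -0.0847, 0.0585]
orientation: [-0.118, 3.139, 0.0]
contact_force: [-2.2, -0.7, 4.5]
grip_width: 0.0611
gripper_force: 44.6
```

servo_tool(commands=[[0,0,0,0,0,0,0.5],[0,0,0,0,0,0,0.3],[0,0,0,0,0,0,0.1],[0,0,0,0,0,0,0],[0,0,0,0,0,0,0]])

```text
clock: 27.57
tcp_pos: [0.6204, -0.0846, 0.0576]
orientation: [0.118, -3.139, 0.0]
contact_force: [0.5, 0.0, 0.1]
grip_width: 0.0853
gripper_force: 0.0
```

servo_tool(commands=[[0,0,0,0,0,0,0],[0,0,0,0,0,8,0],[0,0,0,0,0,30,0],[0,0,0,0,0,60,0],[0,0,0,0,0,70,0]])

```text
clock: 27.98
tcp_pos: [0.6224, -0.0851, 0.132]
orientation: [-0.118, 3.134, -0.001]
contact_force: [0.4, -0.2, 0.6]
grip_width: 0.0854
gripper_force: 0.0
```

servo_tool(commands=[[0,0,4,-12,26,0,0],[0,0,8,-26,58,0,0],[0,0,12,-42,92,0,0],[0,0,16,-58,128,0,0],[0,0,20,-66,145,0,0]])

```text
clock: 28.4
tcp_pos: [0.5523, 0.0656, 0.1282]
orientation: [0.675, -3.068, -0.004]
contact_force: [0.1, -0.2, -0.3]
grip_width: 0.0856
gripper_force: 0.0
```

servo_tool(commands=[[0,0,4,-17,37,0,0],[0,0,8,-34,75,0,0],[0,0,12,-50,110,0,0],[0,0,16,-62,135,0,0],[0,0,18,-62,135,0,0]])

```text
clock: 28.82
tcp_pos: [0.4892, 0.2026, 0.1284]
orientation: [-1.153, 2.922, 0.005]
contact_force: [-0.9, 0.7, 0.1]
grip_width: 0.0854
gripper_force: 0.0
```

Run:
```python
from h import *
st()
for n in("top","scene"):
    p,d=r.grab_frame(n);cv2.imwrite(f"pics/{n}7.png",p)
    print(n)
    for z in(.02,.074): show([o for o in rects(n,dishmask(p,125 if n=="scene" else 145),z,300,900) if 85<o[3][0]<115])
cv2.imwrite("pics/s7.png",np.hstack([cv2.resize(p[190:310,190:340],(375,300),interpolation=2),cv2.resize(cv2.imread("pics/top7.png")[90:180,210:340],(433,300),interpolation=2)])[:,:800])
```

```text
t 28.82 tcp [489.2 202.6 128.4] close 133.1 tilt [-0.0006  0.0035] F [-0.9  0.7  0.1] w 85.4 gf 0.0 j7 1.76 Mz -0.02
top
rect [ 579.1 -269.4] cen [ 573.5 -269.4] ang 3.8 size 91 81 px [329.6 150.5] A 669.0
rect [629.1 -85.5] cen [629.4 -86.2] ang 1.4 size 99 65 px [268.2 130.4] A 675.0
rect [ 695.5 -261.2] cen [ 702.9 -260.2] ang 4.9 size 94 81 px [327.2 107.3] A 651.0
rect [ 570.7 -258.6] cen [ 565.4 -258.6] ang 3.7 size 86 77 px [329.6 150.5] A 669.0
rect [618.2 -84.1] cen [618.4 -84.7] ang 1.4 size 94 62 px [268.2 130.4] A 675.0
rect [ 681.2 -250.8] cen [ 688.2 -249.9] ang 4.9 size 89 77 px [327.2 107.3] A 651.0
scene
```

View pics/s7.png

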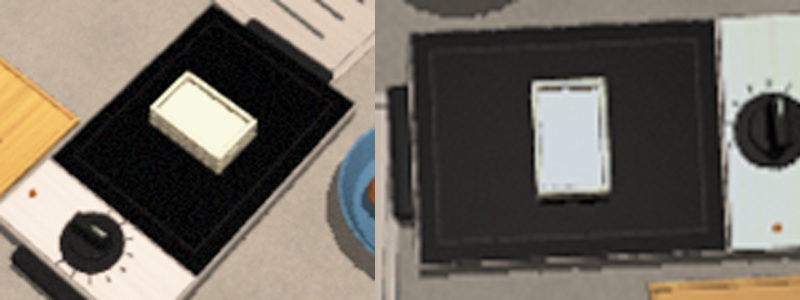

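servo_tool(commands=[[0,0,0,-15,35,0,0],[0,0,0,-31,70,0,0],[0,0,0,-47,106,0,0],[0,0,0,-59,135,0,0],[0,0,0,-59,135,0,0]])

```text
clock: 29.33
tcp_pos: [0.4307, 0.3368, 0.1284]
orientation: [-1.142, 2.925, 0.006]
contact_force: [-0.3, 0.3, 0.3]
grip_width: 0.0856
gripper_force: 0.0
```

servo_tool(commands=[[0,0,0,0,0,0,0],[0,0,0,0,0,-30,0],[0,0,0,0,0,-65,0],[0,0,0,0,0,-92,0],[0,0,0,0,0,-92,0]])

```text
clock: 29.75
tcp_pos: [0.4322, 0.3251, 0.0313]
orientation: [1.125, -2.925, 0.007]
contact_force: [-0.6, -0.7, -0.2]
grip_width: 0.0853
gripper_force: 0.0
```

servo_tool(commands=[[0,0,0,0,0,-12,0],[0,0,0,0,0,-25,0],[0,0,0,0,0,-31,0],[0,0,0,0,0,-32,0],[0,0,0,0,0,-32,0]])

```text
clock: 30.17
tcp_pos: [0.4341, 0.3302, 0.0045]
orientation: [-1.132, 2.93, 0.0]
contact_force: [-0.0, -0.7, -0.5]
grip_width: 0.0853
gripper_force: 0.0
```

Run:
```python
from h import *
st()
```

```text
t 30.17 tcp [434.1 330.2   4.5] close 132.3 tilt [0.0008 0.0003] F [-0.  -0.7 -0.5] w 85.3 gf 0.0 j7 1.43 Mz -0.05
```

servo_tool(commands=[[0,0,0,0,0,0,0.2],[0,0,0,0,0,0,0.3],[0,0,0,0,0,0,0.5],[0,0,0,0,0,0,0.5],[0,0,0,0,0,0,0.5]])

```text
clock: 30.58
tcp_pos: [0.434, 0.3308, 0.005]
orientation: [-1.133, 2.928, 0.001]
contact_force: [-1.3, -0.6, 5.7]
grip_width: 0.0607
gripper_force: 42.9
```

Run:
```python
from h import *
st()
```

```text
t 30.58 tcp [434.  330.8   5. ] close 132.3 tilt [0.0013 0.001 ] F [-1.3 -0.6  5.7] w 60.7 gf 42.9 j7 1.43 Mz 0.00
```

servo_tool(commands=[[0,0,0,0,0,10,0.5],[0,0,0,0,0,35,0.5],[0,0,0,0,0,70,0.5],[0,0,0,0,0,100,0.5],[0,0,0,0,0,115,0.5]])

```text
clock: 31.0
tcp_pos: [0.4347, 0.3315, 0.1233]
orientation: [-1.132, 2.925, 0.003]
contact_force: [0.7, 0.6, -1.1]
grip_width: 0.0609
gripper_force: 44.6
```

servo_tool(commands=[[0,0,-2,5,-11,0,0.5],[0,0,-5,15,-33,0,0.5],[0,0,-9,29,-64,0,0.5],[0,0,-13,44,-98,0,0.5],[0,0,-16,59,-132,0,0.5]])

```text
clock: 31.42
tcp_pos: [0.4922, 0.1963, 0.1186]
orientation: [0.709, -3.06, 0.001]
contact_force: [1.2, 0.2, -1.6]
grip_width: 0.061
gripper_force: 44.5
```

servo_tool(commands=[[0,0,-3,15,-34,0,0.5],[0,0,-6,30,-68,0,0.5],[0,0,-9,46,-102,0,0.5],[0,0,-12,61,-136,0,0.5],[0,0,-14,75,-168,0,0.5]])

```text
clock: 31.83
tcp_pos: [0.5672, 0.0272, 0.1185]
orientation: [0.33, -3.123, 0.001]
contact_force: [1.4, 0.8, -0.6]
grip_width: 0.0604
gripper_force: 44.5
```

servo_tool(commands=[[0,0,-3,14,-30,0,0.5],[0,0,-6,27,-60,0,0.5],[0,0,-8,38,-86,0,0.5],[0,0,-8,48,-108,0,0.5],[0,0,-8,52.5,-115,0,0.5]])

```text
clock: 32.25
tcp_pos: [0.6198, -0.0908, 0.1185]
orientation: [0.108, -3.139, 0.005]
contact_force: [0.1, -0.6, -0.7]
grip_width: 0.0611
gripper_force: 44.5
```

servo_tool(commands=[[0,0,0,0,0,0,0.5],[0,0,0,0,0,-10,0.5],[0,0,0,0,0,-25,0.5],[0,0,0,0,0,-32,0.5],[0,0,0,0,0,-32,0.5]])

```text
clock: 32.67
tcp_pos: [0.6176, -0.0823, 0.0842]
orientation: [0.122, -3.134, -0.002]
contact_force: [0.1, -0.2, -1.7]
grip_width: 0.0607
gripper_force: 44.5
```

Run:
```python
from h import *
st()
```

```text
t 32.67 tcp [617.6 -82.3  84.2] close 94.5 tilt [-0.005   0.0013] F [ 0.1 -0.2 -1.7] w 60.7 gf 44.5 j7 1.75 Mz -0.02
```

servo_tool(commands=[[0,0,0,0,0,-4,0.5],[0,0,0,0,0,-8,0.5],[0,0,0,0,0,-9,0.5],[0,0,0,0,0,-9,0.5],[0,0,0,0,0,-9,0.5]])

```text
clock: 33.08
tcp_pos: [0.62, -0.0847, 0.0781]
orientation: [-0.118, 3.139, -0.0]
contact_force: [-0.5, -0.4, -1.2]
grip_width: 0.0608
gripper_force: 44.5
```

servo_tool(commands=[[0,0,0,0,0,-1,0.5],[0,0,0,0,0,-1,0.5],[0,0,0,0,0,-1,0.5]])

```text
clock: 33.33
tcp_pos: [0.62, -0.0847, 0.077]
orientation: [-0.118, 3.139, 0.0]
contact_force: [-0.3, 0.3, -0.5]
grip_width: 0.0607
gripper_force: 44.5
```

Run:
```python
from h import *
st()
```

```text
t 33.33 tcp [620.  -84.7  77. ] close 94.3 tilt [0.0002 0.    ] F [-0.3  0.3 -0.5] w 60.7 gf 44.5 j7 1.75 Mz -0.03
```

servo_tool(commands=[[0,0,0,0,0,-1,0.5],[0,0,0,0,0,-2,0.5],[0,0,0,0,0,-2.5,0.5],[0,0,0,0,0,-2.5,0.5]])

```text
clock: 33.67
tcp_pos: [0.62, -0.0847, 0.0751]
orientation: [-0.118, 3.139, 0.0]
contact_force: [-2.3, 0.5, 5.8]
grip_width: 0.0608
gripper_force: 45.3
```

servo_tool(commands=[[0,0,0,0,0,0,0.5],[0,0,0,0,0,0,0.3],[0,0,0,0,0,0,0.1],[0,0,0,0,0,0,0],[0,0,0,0,0,0,0]])

```text
clock: 34.08
tcp_pos: [0.62, -0.0847, 0.0743]
orientation: [-0.118, 3.139, 0.0]
contact_force: [0.8, 0.7, 0.1]
grip_width: 0.0853
gripper_force: 0.0
```

servo_tool(commands=[[0,0,0,0,0,0,0],[0,0,0,0,0,8,0],[0,0,0,0,0,30,0],[0,0,0,0,0,60,0],[0,0,0,0,0,75,0]])

```text
clock: 34.5
tcp_pos: [0.6212, -0.0849, 0.1527]
orientation: [-0.118, 3.136, -0.001]
contact_force: [1.4, -0.3, 1.2]
grip_width: 0.0853
gripper_force: 0.0
```

servo_tool(commands=[[0,0,0,-15,37,0,0],[0,0,0,-30,74,0,0],[0,0,0,-45,111,0,0],[0,0,0,-60,148,0,0],[0,0,0,-60,160,0,0]])

```text
clock: 34.92
tcp_pos: [0.5568, 0.0822, 0.1497]
orientation: [0.13, -3.137, -0.005]
contact_force: [-0.0, 0.8, -1.2]
grip_width: 0.0853
gripper_force: 0.0
```

Run:
```python
from h import *
st()
for n in("top","scene"):
    p,d=r.grab_frame(n);cv2.imwrite(f"pics/{n}8.png",p)
    print(n); show([o for o in rects(n,dishmask(p),.090,300,900) if 85<o[3][0]<115])
t=cv2.imread("pics/top8.png")
cv2.imwrite("pics/s8.png",np.hstack([cv2.resize(p[190:320,110:340],(442,250),interpolation=2),cv2.resize(t[90:240,220:380],(267,250),interpolation=2)]))
```

```text
t 34.92 tcp [556.8  82.2 149.7] close 94.7 tilt [-0.0019  0.0032] F [-0.   0.8 -1.2] w 85.3 gf 0.0 j7 1.43 Mz 0.04
top
rect [618.  -84.6] cen [617.9 -84.7] ang 4.2 size 96 61 px [268.4 129.4] A 696.5
rect [ 676.7 -247.2] cen [ 684.  -246.5] ang 4.0 size 88 75 px [327.1 107.2] A 645.0
scene
```

View pics/s8.png

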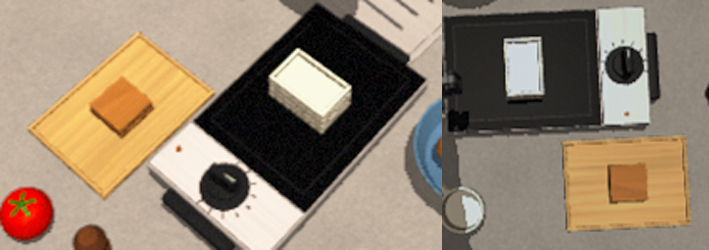

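Run:
```python
from h import *
s=cv2.imread("pics/scene8.png");t=cv2.imread("pics/top8.png");s5=cv2.imread("pics/scene5.png")
f=lambda a:cv2.resize(a,(390,290),interpolation=2)
cv2.imwrite("pics/z8.png",np.vstack([np.hstack([f(s5[225:270,145:205]),f(s[225:270,145:205])]),np.hstack([f(cv2.imread("pics/top5.png")[177:222,300:360]),f(t[177:222,300:360])])]))
for n,p in(("top",cv2.imread("pics/top5.png")),("top",t),("scene",s5),("scene",s)):
    h=cv2.cvtColor(p,cv2.COLOR_BGR2HSV); g=p[...,2].astype(int)
    m=((h[...,1]>125)&(g<175)&(g>90)).astype(np.uint8)*255
    m=cv2.morphologyEx(m,cv2.MORPH_OPEN,np.ones((5,5)));show([o for o in rects(n,m,.030,200,1500) if abs(o[0]-[431,-275]).max()<80])
```

```text
rect [ 428.5 -273.7] cen [ 427.3 -275. ] ang 1.0 size 67 64 px [331.4 199.9] A 465.5
```

View pics/z8.png

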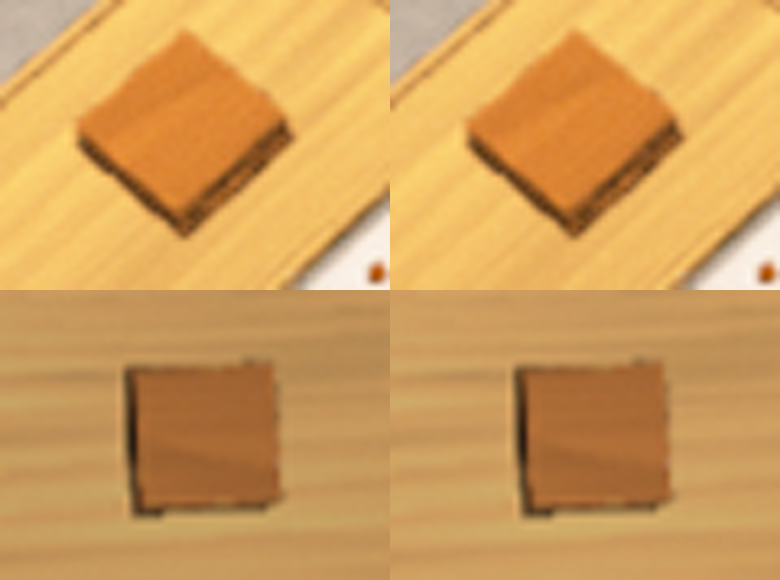

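servo_tool(commands=[[0,0,-4,9,-38,0,0.3],[0,0,-4,18,-78,0,0.5],[0,0,-4,27,-118,0,0.5],[0,0,-4,36,-158,0,0.5],[0,0,-4,38,-168,0,0.5]])

```text
clock: 35.43
tcp_pos: [0.5983, -0.1038, 0.1502]
orientation: [0.009, 3.14, -0.009]
contact_force: [-0.1, -0.8, 0.0]
grip_width: 0.0429
gripper_force: 0.0
```

servo_tool(commands=[[0,0,0,9,-40,0,0.5],[0,0,0,18,-80,0,0.5],[0,0,0,27,-120,0,0.5],[0,0,0,36,-158,0,0.5],[0,0,0,37.5,-168,0,0.5]])

```text
clock: 35.85
tcp_pos: [0.6341, -0.2716, 0.1499]
orientation: [0.007, 3.141, -0.01]
contact_force: [-0.2, 0.1, -0.3]
grip_width: 0.043
gripper_force: 0.0
```

servo_tool(commands=[[0,0,0,0,0,0,0.5],[0,0,0,0,0,-15,0.5],[0,0,0,0,0,-35,0.5],[0,0,0,0,0,-45,0.5],[0,0,0,0,0,-45,0.5]])

```text
clock: 36.27
tcp_pos: [0.6334, -0.2591, 0.1016]
orientation: [0.01, -3.137, -0.003]
contact_force: [0.1, 0.3, -0.3]
grip_width: 0.0427
gripper_force: 0.0
```

Run:
```python
from h import *
st();print(r.get_obs()["joints"])
p,d=r.grab_frame("scene");cv2.imwrite("pics/s9.png",cv2.resize(p[230:330,170:300],None,fx=5,fy=5,interpolation=2))
```

```text
t 36.27 tcp [ 633.4 -259.1  101.6] close 90.4 tilt [-0.005  0.002] F [ 0.1  0.3 -0.3] w 42.7 gf 0.0 j7 1.97 Mz -0.03
[ 0.1919  0.6286  0.1533  1.6376 -0.1163  0.8896  1.9673]
```

View pics/s9.png

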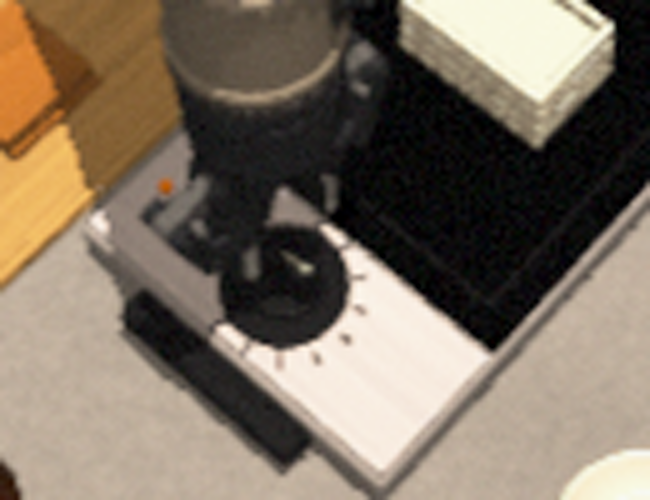

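servo_tool(commands=[[0,0,0,0,0,-6,0.5],[0,0,0,0,0,-12,0.5],[0,0,0,0,0,-18,0.5],[0,0,0,0,0,-22,0.5],[0,0,0,0,0,-22,0.5]])

```text
clock: 36.73
tcp_pos: [0.6348, -0.2604, 0.0813]
orientation: [0.009, -3.14, -0.001]
contact_force: [0.2, -0.3, -0.2]
grip_width: 0.0427
gripper_force: 0.0
```

servo_tool(commands=[[0,0,0,0,0,-6,0.5],[0,0,0,0,0,-12,0.5],[0,0,0,0,0,-17,0.5],[0,0,0,0,0,-20,0.5],[0,0,0,0,0,-20,0.5]])

```text
clock: 37.15
tcp_pos: [0.6347, -0.2604, 0.0612]
orientation: [0.009, -3.14, -0.001]
contact_force: [0.6, 0.7, 0.8]
grip_width: 0.0423
gripper_force: 0.0
```

Run:
```python
from h import *
st()
```

```text
t 37.15 tcp [ 634.7 -260.4   61.2] close 90.3 tilt [-0.0016  0.0006] F [0.6 0.7 0.8] w 42.3 gf 0.0 j7 1.97 Mz 0.04
```

servo_tool(commands=[[0,0,0,0,0,0,0.6],[0,0,0,0,0,0,0.75],[0,0,0,0,0,0,1],[0,0,0,0,0,0,1],[0,0,0,0,0,0,1]])

```text
clock: 37.57
tcp_pos: [0.6357, -0.2606, 0.0628]
orientation: [-0.009, 3.141, -0.0]
contact_force: [-0.3, 0.2, 1.9]
grip_width: 0.0132
gripper_force: 43.4
```

Run:
```python
from h import *
st();print(r.get_obs()["moment"])
```

```text
t 37.57 tcp [ 635.7 -260.6   62.8] close 90.3 tilt [ 0.0007 -0.0001] F [-0.3  0.2  1.9] w 13.2 gf 43.4 j7 1.97 Mz -0.00
[ 0.1113  0.0582 -0.0014]
```

servo_tool(commands=[[0,0,-5,0,0,0,1],[0,0,-11,0,0,0,1],[0,0,-17,0,0,0,1],[0,0,-23,0,0,0,1],[0,0,-25,0,0,0,1]])

```text
clock: 37.98
tcp_pos: [0.6356, -0.2611, 0.0627]
orientation: [0.68, 3.066, -0.001]
contact_force: [-0.9, -0.7, 1.6]
grip_width: 0.0132
gripper_force: 43.5
```

servo_tool(commands=[[0,0,-5,0,0,0,1],[0,0,-11,0,0,0,1],[0,0,-17,0,0,0,1],[0,0,-23,0,0,0,1],[0,0,-25,0,0,0,1]])

```text
clock: 38.4
tcp_pos: [0.6352, -0.2616, 0.0628]
orientation: [1.328, 2.846, -0.002]
contact_force: [-2.3, -0.6, 2.3]
grip_width: 0.0134
gripper_force: 43.6
```

Run:
```python
from h import *
st();print(r.get_obs()["moment"])
```

```text
t 38.40 tcp [ 635.2 -261.6   62.8] close 40.0 tilt [ 0.0001 -0.0013] F [-2.3 -0.6  2.3] w 13.4 gf 43.6 j7 1.25 Mz 0.13
[-0.3238  0.2017  0.128 ]
```

servo_tool(commands=[[0,0,-5,0,0,0,1],[0,0,-11,0,0,0,1],[0,0,-17,0,0,0,1],[0,0,-23,0,0,0,1],[0,0,-25,0,0,0,1]])

```text
clock: 38.82
tcp_pos: [0.6348, -0.2618, 0.0627]
orientation: [1.913, 2.492, -0.002]
contact_force: [-2.3, -1.6, 3.2]
grip_width: 0.0134
gripper_force: 43.7
```

servo_tool(commands=[[0,0,-4,0,0,0,1],[0,0,-8,0,0,0,1],[0,0,-12,0,0,0,1],[0,0,-16,0,0,0,1],[0,0,-20,0,0,0,1]])

```text
clock: 39.23
tcp_pos: [0.6344, -0.2619, 0.0628]
orientation: [2.315, 2.124, -0.002]
contact_force: [-3.5, -0.5, 2.4]
grip_width: 0.013
gripper_force: 43.8
```

Run:
```python
from h import *
st();print(r.get_obs()["moment"])
```

```text
t 39.23 tcp [ 634.4 -261.9   62.8] close -4.9 tilt [-0.001  -0.0011] F [-3.5 -0.5  2.4] w 13.0 gf 43.8 j7 0.62 Mz 0.09
[-0.3577  0.7302  0.0864]
```

servo_tool(commands=[[0,0,-2,0,0,0,1],[0,0,-4,0,0,0,1],[0,0,-6,0,0,0,1],[0,0,-8,0,0,0,1],[0,0,-8,0,0,0,1]])

```text
clock: 39.65
tcp_pos: [0.6343, -0.2619, 0.0627]
orientation: [2.453, 1.962, -0.004]
contact_force: [-5.6, -1.9, 4.9]
grip_width: 0.0133
gripper_force: 47.2
```

Run:
```python
from h import *
st();print(r.get_obs()["moment"])
```

```text
t 39.65 tcp [ 634.3 -261.9   62.7] close -12.7 tilt [-0.0017 -0.0016] F [-5.6 -1.9  4.9] w 13.3 gf 47.2 j7 0.50 Mz 0.81
[-0.4955  1.1295  0.8084]
```

servo_tool(commands=[[0,0,-1,0,0,0,1],[0,0,-2,0,0,0,1],[0,0,-3,0,0,0,1],[0,0,-4,0,0,0,1],[0,0,-4,0,0,0,1]])

```text
clock: 40.07
tcp_pos: [0.6343, -0.2619, 0.0628]
orientation: [2.515, 1.882, -0.005]
contact_force: [-5.0, -2.7, 6.0]
grip_width: 0.0132
gripper_force: 78.5
```

Run:
```python
from h import *
st();print(r.get_obs()["moment"])
```

```text
t 40.07 tcp [ 634.3 -261.9   62.8] close -16.4 tilt [-0.0022 -0.0022] F [-5.  -2.7  6. ] w 13.2 gf 78.5 j7 0.45 Mz 2.15
[-0.6151  1.2133  2.153 ]
```

servo_tool(commands=[[0,0,2,0,0,0,1],[0,0,4,0,0,0,1],[0,0,4,0,0,0,1]])

```text
clock: 40.32
tcp_pos: [0.6343, -0.2619, 0.0627]
orientation: [2.45, 1.967, -0.003]
contact_force: [-5.0, -1.9, 4.9]
grip_width: 0.013
gripper_force: 46.2
```

servo_tool(commands=[[0,0,0,0,0,0,0.8],[0,0,0,0,0,0,0.65],[0,0,0,0,0,0,0.5],[0,0,0,0,0,0,0.4],[0,0,0,0,0,0,0.4]])

```text
clock: 40.73
tcp_pos: [0.6357, -0.2603, 0.0622]
orientation: [-2.453, -1.963, -0.001]
contact_force: [0.4, -0.1, -0.2]
grip_width: 0.0515
gripper_force: 0.0
```

servo_tool(commands=[[0,0,0,0,0,8,0.4],[0,0,0,0,0,25,0.4],[0,0,0,0,0,50,0.4],[0,0,0,0,0,80,0.4],[0,0,0,0,0,110,0.4]])

```text
clock: 41.15
tcp_pos: [0.635, -0.2606, 0.1737]
orientation: [-2.453, -1.962, 0.001]
contact_force: [0.7, -0.6, -0.2]
grip_width: 0.051
gripper_force: 0.0
```

servo_tool(commands=[[0,0,0,-8,38,0,0.4],[0,0,0,-16,76,0,0.4],[0,0,0,-24,114,0,0.4],[0,0,0,-32,152,0,0.4],[0,0,0,-40,190,0,0.4]])

```text
clock: 41.57
tcp_pos: [0.5949, -0.069, 0.173]
orientation: [2.453, 1.962, 0.002]
contact_force: [0.9, 0.4, 0.1]
grip_width: 0.0511
gripper_force: 0.0
```

servo_tool(commands=[[0,0,0,-8,38,0,0.4],[0,0,0,-16,76,0,0.4],[0,0,0,-24,114,0,0.4],[0,0,0,-32,140,0,0.4],[0,0,0,-32,140,0,0.4]])

```text
clock: 41.98
tcp_pos: [0.5619, 0.0772, 0.1722]
orientation: [-2.441, -1.972, -0.002]
contact_force: [-0.1, 0.0, -0.3]
grip_width: 0.0512
gripper_force: 0.0
```

Run:
```python
from h import *
st()
for n in("top","scene"):
    p,d=r.grab_frame(n);cv2.imwrite(f"pics/{n}9.png",p)
    print(n); show([o for o in rects(n,dishmask(p),.090,300,900) if 85<o[3][0]<115])
t=cv2.imread("pics/top9.png")
cv2.imwrite("pics/f.png",np.hstack([cv2.resize(p[190:320,110:340],(442,250),interpolation=2),cv2.resize(t[90:240,220:380],(267,250),interpolation=2)]))
```

```text
t 41.98 tcp [561.9  77.2 172.2] close -12.1 tilt [-0.0016  0.0036] F [-0.1  0.  -0.3] w 51.2 gf 0.0 j7 -0.10 Mz -0.01
top
rect [ 568.6 -255.1] cen [ 562.7 -255.4] ang 5.0 size 85 75 px [329.6 150.6] A 667.5
rect [618.  -84.8] cen [618.  -84.8] ang 4.2 size 96 61 px [268.5 129.4] A 701.0
rect [ 676.7 -247.2] cen [ 683.9 -246.6] ang 4.0 size 88 75 px [327.1 107.2] A 647.0
scene
```

View pics/f.png

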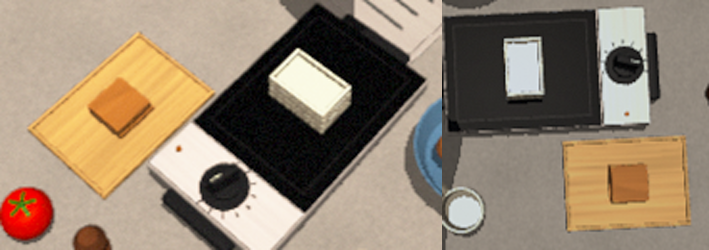

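Run:
```python
from h import *
for n,sl in(("top",(slice(180,220),slice(312,352))),("scene",(slice(225,272),slice(145,205)))):
    A=[]
    for k in(5,8,9):
        p=cv2.imread(f"pics/{n}{k}.png")[sl]; g=p.astype(int).sum(2)
        hist=cv2.cvtColor(p,cv2.COLOR_BGR2HSV)
        m=((p[...,1]<(112 if n=="top" else 140))).astype(np.uint8)*255
        c=max(cv2.findContours(m,0,1)[0],key=cv2.contourArea)+np.array([[sl[1].start,sl[0].start]])
        P=plane(n,c[:,0],.03)*1000;R=cv2.minAreaRect(P.astype(np.float32));print(n,k,"area",cv2.contourArea(c),cv2.boundingRect(c),np.round(R[0],1),np.round(R[1],1),round(R[2],1));A.append(p.astype(int))
    print("diff58",(abs(A[0]-A[1]).max(2)>25).sum(),"diff89",(abs(A[1]-A[2]).max(2)>25).sum())
    for k in(1,2):
        print("\n".join(" ".join("%3d"%v for v in row) for row in A[k][::2 if n=="scene" else 2,4:-4:1,1][2:-2])) if n=="top" else None
```

```text
top 5 area 473.5 (319, 188, 24, 24) [ 428.3 -272.3] [65.  68.3] 4.6
top 8 area 466.0 (319, 188, 24, 24) [ 428.3 -272.4] [65.  68.1] 4.4
top 9 area 473.5 (319, 188, 25, 24) [ 428.  -273.7] [65.8 70.1] 4.4
diff58 0 diff89 68
160 159 158 158 160 160 161 160 160 159 159 158 158 157 156 156 155 156 155 155 153 153 153 152 151 151 150 149 149 149 148 147
151 151 151 152 151 150 150 150 149 149 150 149 150 149 149 148 148 149 147 149 148 149 149 148 147 147 147 146 145 146 145 146
160 159 159 141 134 134 134 137 141 136 133 135 136 136 135 137 139 141 133 131 131 113 104 113 115 115 139 144 143 143 143 143
143 143 148  79  74  97 100 100 100 100 100 100 100 100 102 103 104 103 104 103 103 103 102 102 102 106 136 145 144 142 143 144
154 154 158  84  58  99 107 105 105 104 105 104 104 104 104 105 104 104 105 105 104 106 102 104 103 107 116 146 152 152 153 152
159 160 164  94  49  99 110 107 107 107 108 107 106 108 106 105 105 106 106 105 105 105 105 105 105 103 120 144 148 148 149 148
156 156 160  93  38  98 112 110 110 109 110 109 109 108 108 108 108 108 108 108 107 107 105 106 104 104 106 1
[... 2748 characters left out ...]
07 107 105 105 105 106 104 105 104 103 104 103 104 104 103 102 101  99 144 157 156 156
164 160 157 160 125  65  97 122 121 118 106 102 103 103  96  93  89  89  85  84  86  92  88  86  85  91 128 149 162 166 165 166
163 164 164 165 168 143 133 134 134 133 135 135 135 137 136 164 174 173 175 174 174 175 174 175 174 174 173 172 170 170 170 171
171 171 171 172 172 173 173 173 172 173 174 173 175 174 172 173 171 171 169 168 167 165 166 164 164 162 162 161 161 161 160 159
scene 5 area 536.5 (157, 231, 33, 31) [ 439.9 -278.1] [73.2 68.2] 3.8
scene 8 area 544.0 (157, 231, 33, 31) [ 439.9 -277.9] [73.1 68.6] 3.7
scene 9 area 553.5 (156, 231, 34, 31) [ 439.5 -280.3] [74.5 68.8] 4.4
diff58 0 diff89 137
```

```bash
cat > pile.py <<'E'
from h import *
def edges(n,p,z):
    # lines of the top face's brown region: fit each side on plane z
    g=cv2.GaussianBlur(p,(3,3),0).astype(int); h=cv2.cvtColor(p,cv2.COLOR_BGR2HSV)
    m=((g[...,1]<(125 if n=="top" else 150))&(g[...,2]>(115 if n=="top" else 150))&(h[...,1]>110)).astype(np.uint8)*255
    c0=pix(n,[[.431,-.275,z]])[0].astype(int); w=np.zeros_like(m); w[c0[1]-40:c0[1]+40,c0[0]-50:c0[0]+50]=255
    m=cv2.morphologyEx(m&w,cv2.MORPH_OPEN,np.ones((5,5)))
    return rects(n,m,z,150,1500)
E
python3 - <<'E'
from pile import *
st()
for n in("top","scene"):
    p,d=r.grab_frame(n);cv2.imwrite(f"pics/{n}10.png",p)
    for k in(5,8,9,10): print(n,k);show(edges(n,cv2.imread(f"pics/{n}{k}.png"),.030))
    q=cv2.imread(f"pics/{n}9.png"); print("diff 9-10",(abs(p.astype(int)-q).max(2)>25).sum())
    if n=="top":
        d8=[r_ for r_ in (d[190:212,316:348]*1000).round(0)[::3]]
        c=pix("top",[[.431,-.275,.03]])[0];print(c)
        T=r.camera_info("top")["cam_to_world"]
        for v in range(186,214,2):
            print(" ".join("%3d"%round(1000*(lambda o,dd:o[2]+dd[0,2]*d[v,u])(*ray("top",(u,v)))) for u in range(314,348)))
E
```

```text
t 42.08 tcp [563.3  70.7 172.8] close -12.5 tilt [0.0005 0.0005] F [ 0.4 -1.1  0.9] w 51.6 gf 0.0 j7 -0.10 Mz -0.00
top 5
rect [ 428.5 -273.7] cen [ 428.  -274.7] ang 1.0 size 68 64 px [331.3 199.6] A 461.0
top 8
rect [ 429.9 -273.7] cen [ 428.4 -274.8] ang -88.6 size 65 64 px [331.4 199.5] A 447.5
top 9
rect [ 427. -275.] cen [ 427.  -275.1] ang -88.6 size 67 64 px [331.5 200. ] A 459.0
top 10
rect [ 428.5 -275. ] cen [ 427.4 -275.3] ang -88.6 size 67 67 px [331.5 199.9] A 464.0
diff 9-10 3145
[331.4577 198.6217]
  3   6  11   5   8   6   6   9   5 1089   6   9   8   8   8   7   5   1  10   8   7   7   5   6   8   6   6  11   6   6   5   5   9   5
 12   8   9   2   7   9 1089   6   7   6   6   6   8  10   8   7   5   9   4   8   8   8   8   9   8   7   7  10   6   5   8   5   6   5
  4   9   8   9   6  15  17  31  29  30  34  29  32  31  34  30  32  31  32  33  33  26  29  32  32  30  32  30  33   2   7   8   7   8
  6   9   3   2   5  16  19  32  32  26  30  33  32  32  33  28  33  32  29  30  33  33  34  28  32  33  33  31  31   9   7   6   3   8
  6   2   4   6   9  15  18  28  2
[... 1017 characters left out ...]
9  30  31  30  30  32   4   9   7   9
  5   8   8   9   5  10  17  19  35  31  29  29  35  28  34  34  32  32  31  30  29  34  35  28  30  28  32  30  34  32   6   8   3   6
  9   3   7   7   5 1089  10   8   7   7   9   7   7   7   7   7   8   4  11   7   7   5   7   4   6  12   5   8   7  10  10   5   7   7
scene 5
rect [ 434.3 -275.6] cen [ 434.6 -275.8] ang -86.2 size 63 63 px [172.3 243.9] A 417.0
scene 8
rect [ 434.2 -275.5] cen [ 434.5 -275.8] ang 4.3 size 63 63 px [172.3 243.9] A 418.0
scene 9
rect [ 433.  -277.9] cen [ 433.2 -278.1] ang 5.0 size 63 63 px [171.4 244.1] A 418.5
scene 10
rect [ 433.  -278.1] cen [ 433.2 -278.1] ang 5.0 size 63 63 px [171.3 244.2] A 419.5
diff 9-10 1661
```

```bash
python3 -c "
from h import *
print(r.hand_in());st()"
```

```text
the job is handed in; nothing more can be done
None
the job is handed in; nothing more can be done
```

The job is handed in, with no verdict returned yet: three coasters are stacked on the tray (something shifted the top one about 3 mm late on, still within tolerance by my measurements), three dishes are stacked mid-glass, and the knob was turned clockwise until the torque showed it was against its stop.

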